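Build the stop stack on a bottle rest's leaning stud

ROBOT

A 6-joint arm with a two-finger parallel gripper is mounted at the origin on a cart in front of the work surface, level with it; the furniture and walls round the work are solid. World frame = base frame: x ahead of the robot, y to its left, z up, the work surface at z = 0. Lengths are in m, angles in rad, forces in N, time in s.
With the tool pointing down it reaches from about 0.325 to 0.775 m from the base axis. Payload 5.5 kg.
Tool frame: the origin (TCP) lies between the finger pads; the fingertips stand 14 mm ahead of it and the grasp point (between the pads) lies 5 mm behind it; z points along the fingers, y is the direction in which the jaws open and shut (so a half turn about z gives the same grasp; the last joint's range is limited). The gripper opens to 85 mm and grips with 20 to 120 N. Pads are 22 mm wide; open, the fingers measure 114 mm over their backs; the gripper's body (76 mm by 85 mm) begins 54 mm behind the grasp point. The pads swing forward as they close: fully open they stand 13 mm farther back than shut.
Start: joints at [1.182, 0.091, 1.231, -0, 1.82, -0.057], TCP at [0.195, 0.567, 0.245] pointing down, gripper open.
Joint ranges: [-2.87, 2.87], [-0.86, 2.18], [0.17, 2.46], [-1.51, 4.65], [0.06, 2.69], [-2.65, 2.65]. Speed limits (rad/s): [2.57, 2.57, 3.01, 3.14, 3.14, 3.14].

INTERFACE

Orientations are given as a 3x3 rotation matrix whose columns are the frame's x, y, z axes.
In Python, from workcell import bot gives the robot as it stands. The module is installed in compiled form; this text tells all that it offers.
- The arm moves only by the tool carry_out, never from a script. Its argument "motion" is a list of rows, each an object with "travel": the shift along the tool's x, y, z in mm, a list of three; "twist": the turn about the tool's z in rad; "grip": the finger opening in mm, from 0 to 85.4. In form: [{"travel": [tx, ty, tz], "twist": twist, "grip": grip}, ...]. A call has 1 to 10 rows; each row is the pose to reach, as a shift and turn from the pose commanded when the call began, along the tool's axes at that moment; what a row does not reach only later rows make up. A row lasts 1/10 s, in which the tool goes at most 50 mm and 8.59 degrees, less where a joint would pass 70% of its speed; a pose out of reach is approached as far as the arm can. A call with a gripper value outside its range is refused whole. The fingers move at their own pace and stop on an object; "newtons" is the grip in N (left out, the last holds). Time passes only in rows, so rows that repeat a pose let the fingers close. It gives the time, the measured TCP pose, the force and the opening at its end, in the units of the state.
- bot.sense(): the state, without advancing time (a new reading comes with each control period).
- bot.camera(name): name is "scene" or "side" or "wrist"; returns the picture (420x560x3 uint8, blue, green, red); there is no depth.
- bot.camera_params(name): a dict with "fov_y" (degrees; the focal length in pixels is half the picture's height over the tangent of half this angle, whatever the lens; pixels are square), "cx", "cy" (the principal point, pixels), "position" and "orientation" of the camera in the world. Camera axes: x right, y down, z forward; pixel columns grow to the right and rows downward; lengths in m; the calibration is good to about 2 mm. A picture is of the moment at which its call begins: read the wrist's pose just before it. camera_params takes no time and is no camera call; for the wrist camera it gives the pose at the moment of the call.
- bot.job_done(): hands the job in, once; it reports no verdict.
The state is a dict: "t": time; "joints": joint angles; "qvel": joint speeds; "effort": joint torques, N m; "tcp_pos": TCP position; "tcp_rot": TCP orientation; "contact_force": force on the tool from outside, world axes, zero at the start; "moment": the same for the moment, N m; "opening": finger opening in m.
Only numpy, scipy, OpenCV 4.12 (cv2) and the standard library are available. Lean on these libraries where they do the work, as an engineer would, in place of code of your own. Each camera call takes 0.05 s, during which the arm holds its last target.

TASK

Build up the bottle stop on the leaning stud of the bracket: thread on the tubular spacer first, then the flat washer, then the flanged bushing with its flange against the washer. Each must sit fully home on the one below, the spacer flat on the bracket's sloping plate, and be let go. Do not knock over or push aside the small jars and the flask that stand among the parts.

Things in the scene. Friction and masses are not known exactly. Their poses are not given: they have to be found in the camera images.
- bracket: Aluminium bracket screwed to the table (does not move): foot plate 120 x 85 x 10 mm, two upright webs, and on them a sloping plate that carries the stud. Origin: centre of the foot's underside on the table (the foot runs from x -56 to +64 mm); z up; the stud leans towards its -x side, roughly towards the robot (bracket yaw up to 0.35 rad either way).
- stud: Steel stud, 12 mm diameter, 58 mm long, leaning 30 degrees from vertical, with its sloping square plate (70 x 70 x 10 mm, aluminium, fixed to the bracket). Origin: centre of the stud's foot, on the upper face of the plate, 65 mm above the table. Its z axis runs up along the stud, square to the plate; y is level. The stud is full width up to z = 50 mm, then tapers to 5 mm diameter at z = 58 mm.
- spacer: Plain steel tube, outside diameter 28 mm, height 22 mm, hole 16 mm through. Stands upright on the table. Origin: centre of its underside, z along its axis. 60 g (varies by a third). Home: origin at z = 0 of the stud.
- washer: Thick flat steel washer, outside diameter 40 mm, thickness 8 mm, hole 16 mm. Lies flat on the table. Origin: centre of its underside, z along its axis. 50 g (varies by a third). Home: origin at z = 22 mm of the stud, on the spacer.
- bushing: Steel bushing, height 18 mm: flange of 34 mm diameter and 4 mm thickness at the bottom, above it a barrel of 25 mm diameter, hole 16 mm through. Stands on its flange on the table. Origin: centre of the flange's underside, z along its axis towards the barrel. 60 g (varies by a third). Home: origin at z = 30 mm of the stud, flange down on the washer.
- attar_pot: Bystander: small jar with black cap, 33 mm diameter, 34 mm high, standing among the parts. Origin: centre of its underside, z up.
- resin_jar: Bystander: dark jar with a pale lid, 54 mm diameter, 32 mm high. Origin: centre of its underside, z up.
- alu_flask_small: Bystander: slim pale metal flask, 41 mm diameter, 106 mm high. Origin: centre of its underside, z up.
Mind the look-alikes: they are no part of the job. Leave any orange or pink look-alike of the spacer alone.

How it is judged:
By the outcome, as a careful person would: the job done as asked, in the order asked, and still so for the second after the job is handed in, with the robot touching nothing.
It also fails if it takes over 72 s, if anything falls off the work surface, if the arm or the gripper's body presses on something with over 40 N, if the wrist force passes 120 N, or if a joint passes its speed limit or range.

## Working session

There is one attempt and no reset: what is moved stays moved. The work goes in short steps, Python scripts to look and compute and a tool call to move; the robot and the scene stay as the last step left them, time stands still between calls to the robot, and variables do not carry over. Pictures are saved under pics/ and viewed, and the job is handed in when it is done.

Besides the shell and the picture viewer there is one more tool, called in YAML: its name, and indented under it one key for each argument. carry_out: Moves the arm, as the interface text tells. Its arguments: {"type":"object","properties":{"motion":{"type":"array"},"newtons":{"type":"number"}},"required":["motion"]}

```bash
mkdir -p pics; ls; python3 - <<'E'
from workcell import bot
import cv2, numpy as np
np.set_printoptions(precision=4,suppress=True)
s=bot.sense()
print(s)
for n in ["scene","side","wrist"]:
    print(n,bot.camera_params(n))
    cv2.imwrite(f"pics/{n}0.png",bot.camera(n))
E
```

```text
pics
{'t': 0.0, 'joints': array([ 1.1823,  0.0919,  1.2319,  0.    ,  1.8198, -0.0567]), 'qvel': array([-0.0006,  0.0007, -0.003 , -0.0018, -0.    ,  0.0005]), 'effort': array([  0.0013, -45.873 , -41.8025,   0.0001,   0.0117,  -0.    ]), 'tcp_pos': array([0.1953, 0.567 , 0.2442]), 'tcp_rot': array([[-0.9455,  0.3257, -0.0008],
       [ 0.3257,  0.9455, -0.0018],
       [ 0.0001, -0.002 , -1.    ]]), 'contact_force': array([ 0.4738, -1.039 ,  0.5688]), 'moment': array([0.0005, 0.0414, 0.029 ]), 'opening': 0.08546490213812512}
scene {'fov_y': 46.99272707873756, 'cx': 280.32829763325594, 'cy': 217.87929877547273, 'position': array([-0.1012, -0.5313,  0.5707]), 'orientation': array([[ 0.5316, -0.476 ,  0.7006],
       [-0.8469, -0.2838,  0.4497],
       [-0.0153, -0.8324, -0.554 ]])}
side {'fov_y': 57.439415969113156, 'cx': 280.5071312922117, 'cy': 206.8612537348256, 'position': array([ 0.3062, -0.8532,  0.3797]), 'orientation': array([[ 0.9419, -0.1267,  0.3112],
       [-0.336 , -0.3507,  0.8741],
       [-0.0016, -0.9279, -0.3729]])}
wrist {'fov_y': 59.716873627440265, 'cx': 279.0770114988575, 'cy': 206.7164802479342, 'position': array([0.1217, 0.5923, 0.3722]), 'orientation': array([[ 0.3261,  0.9003,  0.2884],
       [ 0.9454, -0.3103, -0.1002],
       [-0.0007,  0.3053, -0.9523]])}
```

View pics/scene0.png

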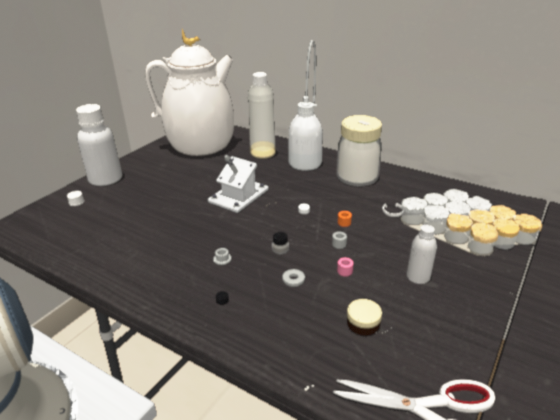

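View pics/side0.png

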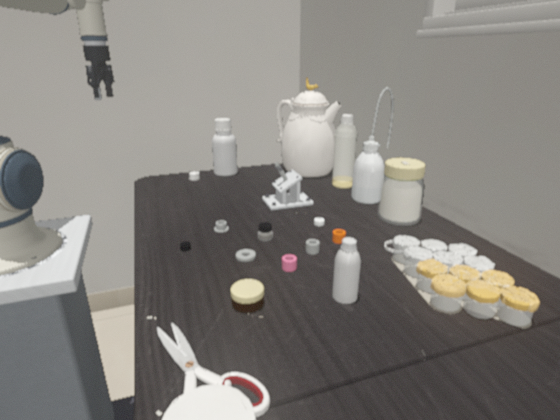

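View pics/wrist0.png

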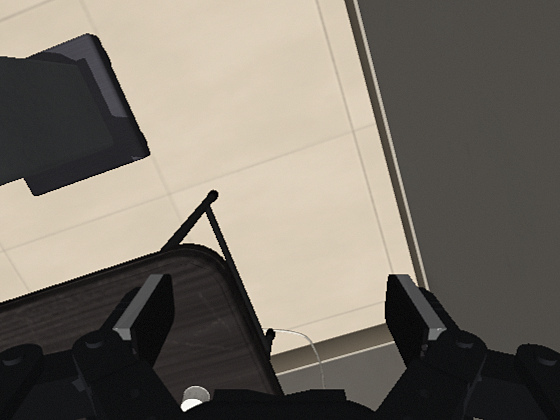

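The scene view shows the bracket at (238,185), bushing (222,256), attar pot (280,243), washer (293,277), a grey tube (340,240), an orange one (345,218), a pink one (345,267), the resin jar (364,314) and the flask (422,256). The side view agrees. The wrist camera sees only the table edge.

Candidates for the spacer are grey (340,240), orange (345,218) and pink (345,267), and the description says plain steel, so grey. For the washer the only ring is (293,277), and for the bushing the only stepped part is (222,256).

```bash
cat > h.py <<'E'
from workcell import bot
import cv2, numpy as np
np.set_printoptions(precision=4,suppress=True)
def K(p): 
    f=210/np.tan(np.radians(p["fov_y"]/2)); return f,p["cx"],p["cy"]
def ray(p,uv):
    f,cx,cy=K(p); d=p["orientation"]@np.array([(uv[0]-cx)/f,(uv[1]-cy)/f,1.]); return p["position"],d/np.linalg.norm(d)
def plane(p,uv,z):
    o,d=ray(p,uv); return o+d*(z-o[2])/d[2]
def proj(p,X):
    f,cx,cy=K(p); c=p["orientation"].T@(np.array(X)-p["position"]); return np.array([cx+f*c[0]/c[2],cy+f*c[1]/c[2]])
def tri(l):
    A=0;b=0
    for p,uv in l:
        o,d=ray(p,uv);M=np.eye(3)-np.outer(d,d);A=A+M;b=b+M@o
    X=np.linalg.solve(A,b); return X,[np.linalg.norm(np.cross(X-ray(p,uv)[0],ray(p,uv)[1])) for p,uv in l]
def toTool(X,s=None):
    s=s or bot.sense(); return s["tcp_rot"].T@(np.array(X)-s["tcp_pos"])*1000
E
python3 - <<'E'
from h import *
a=cv2.imread("pics/scene0.png");b=cv2.imread("pics/side0.png")
c1=cv2.resize(a[170:340,200:440],None,fx=3.3,fy=3.3,interpolation=cv2.INTER_CUBIC)
cv2.imwrite("pics/sc_crop.png",c1)
c2=cv2.resize(b[150:310,170:370],None,fx=3.7,fy=3.7,interpolation=cv2.INTER_CUBIC)
cv2.imwrite("pics/si_crop.png",c2)
p=bot.camera_params("scene");q=bot.camera_params("side")
for n,u,v,z in [("bush",(222,256),(221,226),.009),("wash",(293,277),(246,255),.004),("spacer",(340,240),(313,246),.011),("orange",(345,218),(339,236),.011),("pink",(345,267),(289,263),.011),("attar",(280,243),(265,232),.017),("resin",(364,314),(247,291),.025),("flask",(422,256),(347,272),.053),("bracket",(238,190),(287,195),.02),("whitecap",(304,209),(319,222),.005),("blackcap",(222,298),(185,246),.005)]:
    X,r=tri([(p,u),(q,v)])
    print(n,plane(p,u,z),plane(q,v,z),X,np.round(np.array(r)*1000,1), "reach",np.hypot(*plane(p,u,z)[:2]))
E
```

```text
bush [ 0.4433 -0.0498  0.009 ] [ 0.4466 -0.0491  0.009 ] [ 0.4463 -0.0474  0.0073] [1. 1.] reach 0.4460677004008481
wash [ 0.4656 -0.1921  0.004 ] [ 0.4678 -0.1926  0.004 ] [ 0.468  -0.1907  0.0024] [0.6 0.6] reach 0.5036460322258952
spacer [ 0.6003 -0.2184  0.011 ] [ 0.6042 -0.2149  0.011 ] [ 0.6024 -0.2175  0.0112] [1.4 1.4] reach 0.638818493668275
orange [ 0.6753 -0.1929  0.011 ] [ 0.6763 -0.1915  0.011 ] [ 0.6753 -0.193   0.0114] [0.4 0.4] reach 0.7023252698484842
pink [ 0.5308 -0.2627  0.011 ] [ 0.5334 -0.2624  0.011 ] [ 0.5333 -0.2616  0.0098] [0.8 0.8] reach 0.5922275240030699
attar [ 0.5251 -0.1275  0.017 ] [ 0.5277 -0.13    0.017 ] [ 0.5289 -0.1251  0.0141] [0.4 0.4] reach 0.540322990306091
resin [ 0.4262 -0.345   0.025 ] [ 0.4299 -0.3446  0.025 ] [ 0.4295 -0.3437  0.0232] [1.2 1.2] reach 0.5483319900152527
flask [ 0.5781 -0.3829  0.053 ] [ 0.585  -0.3878  0.053 ] [ 0.5889 -0.3804  0.0465] [1.4 1.4] reach 0.6934107459979348
bracket [0.6426 0.0584 0.02  ] [0.6522 0.0657 0.02  ] [0.6499 0.0634 0.0182] [3. 3.] reach 0.6452400928910403
whitecap [ 0.6701 -0.0977  0.005 ] [ 0.6728 -0.0973  0.005 ] [ 0.6729 -0.0962  0.0038] [0.7 0.7] reach 0.6771479107494361
blackcap [ 0.3557 -0.1175  0.005 ] [ 0.3572 -0.1138  0.005 ] [ 0.3563 -0.1171  0.0058] [1. 1.] reach 0.37462363991846886
```

View pics/sc_crop.png

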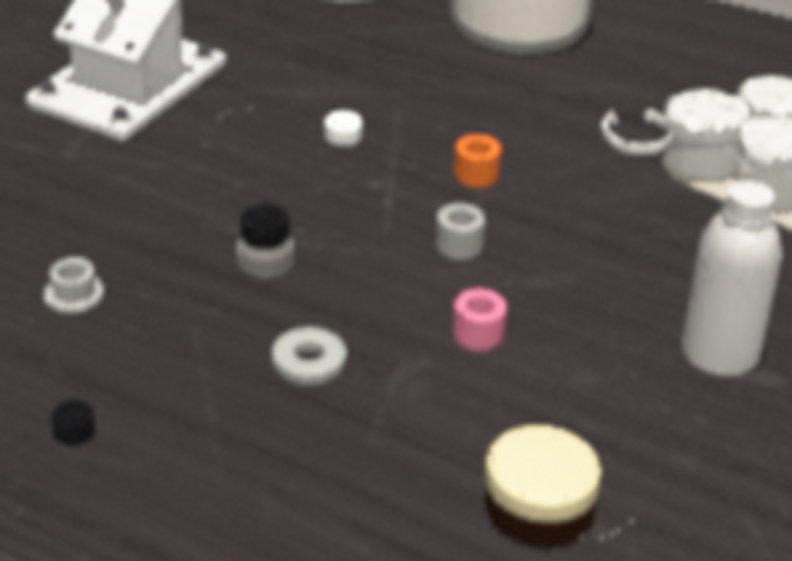

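View pics/si_crop.png

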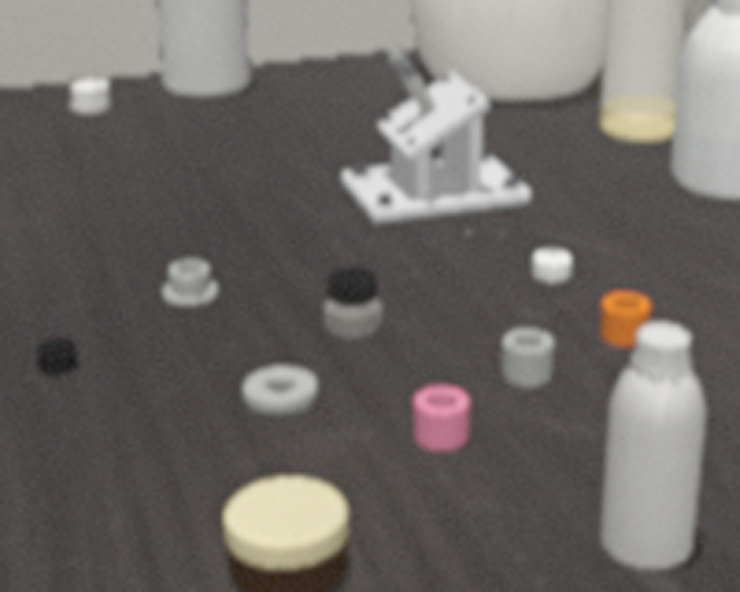

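The crops confirm the choice. The grey steel tube is at scene (340,240), between the orange one (345,218) and the pink one (345,267). The washer and bushing are unambiguous, and the small black and white caps are not parts. Next I'll measure the bracket roughly and move the wrist camera over the work.

```bash
python3 - <<'E'
from h import *
p=bot.camera_params("scene");q=bot.camera_params("side")
A=[plane(p,u,.01) for u in [(209.1,199.4),(236.4,210.3),(267.3,187.3)]]
B=[plane(q,u,.01) for u in [(263.2,197.3),(272.2,208.9),(313.2,201.4)]]
for L in (A,B):
    print(L, [np.linalg.norm(L[1]-L[0]),np.linalg.norm(L[2]-L[1])], "yaw",np.arctan2(*(L[2]-L[1])[[1,0]]))
# move: to TCP (0.46,-0.03,0.30)
print(toTool([0.47,-0.03,0.33]), toTool([0.35,-0.1,.3]))
E
```

```text
[array([0.5895, 0.1001, 0.01  ]), array([0.5845, 0.0207, 0.01  ]), array([0.7008, 0.0178, 0.01  ])] [np.float64(0.07955380594547905), np.float64(0.1163940234233683)] yaw -0.025021980796298453
[array([0.5936, 0.0963, 0.01  ]), array([0.5901, 0.0075, 0.01  ]), array([0.7104, 0.0207, 0.01  ])] [np.float64(0.08885053973057724), np.float64(0.12098263830668156)] yaw 0.10890527702386528
[-454.1364 -475.1818  -84.9346] [-363.4928 -580.4121  -54.7631]
```

carry_out:
  motion:
    - {"travel": [-20,-20,-40],"twist": 0,"grip": 85}
    - {"travel": [-50,-55,-80],"twist": 0,"grip": 85}
    - {"travel": [-85,-90,-85],"twist": -0.05,"grip": 85}
    - {"travel": [-120,-125,-85],"twist": -0.1,"grip": 85}
    - {"travel": [-155,-160,-85],"twist": -0.15,"grip": 85}
    - {"travel": [-190,-195,-85],"twist": -0.2,"grip": 85}
    - {"travel": [-225,-230,-85],"twist": -0.25,"grip": 85}
    - {"travel": [-260,-265,-85],"twist": -0.3,"grip": 85}
    - {"travel": [-295,-305,-85],"twist": -0.36,"grip": 85}
    - {"travel": [-325,-340,-85],"twist": -0.36,"grip": 85}
  newtons: 30

```text
t: 1.15
tcp_pos: [0.3901, 0.1433, 0.3301]
tcp_rot: [[-1.0, -0.03, 0.0], [-0.03, 1.0, 0.0], [-0.0, 0.0, -1.0]]
contact_force: [1.3, 0.7, -0.6]
opening: 0.0851
```

```bash
python3 - <<'E'
from h import *
s=bot.sense(); print(s["t"],s["tcp_pos"],s["tcp_rot"],s["joints"],toTool([0.47,-0.03,0.33]))
E
```

```text
1.15 [0.3901 0.1433 0.3301] [[-0.9995 -0.0301  0.0001]
 [-0.0301  0.9995  0.    ]
 [-0.0001  0.     -1.    ]] [ 0.2701 -0.3625  1.4915  0.      2.0124 -1.3309] [ -74.6044 -175.6061    0.0704]
```

carry_out:
  motion:
    - {"travel": [-20,-45,0],"twist": 0,"grip": 85}
    - {"travel": [-38,-88,0],"twist": 0,"grip": 85}
    - {"travel": [-56,-130,0],"twist": 0,"grip": 85}
    - {"travel": [-75,-172,0],"twist": 0,"grip": 85}
    - {"travel": [-75,-172,0],"twist": 0,"grip": 85}
    - {"travel": [-75,-172,0],"twist": 0,"grip": 85}

```text
t: 1.75
tcp_pos: [0.4697, -0.0255, 0.3296]
tcp_rot: [[-1.0, -0.026, -0.002], [-0.026, 1.0, 0.001], [0.002, 0.001, -1.0]]
contact_force: [-0.3, -0.1, -0.3]
opening: 0.0849
```

```bash
python3 - <<'E'
from h import *
s=bot.sense(); p=bot.camera_params("wrist"); I=bot.camera("wrist"); cv2.imwrite("pics/w1.png",I); np.save("w1.npy",p,allow_pickle=True)
print(s["t"],s["tcp_pos"],s["joints"]); print(p)
for n,X in dict(bush=[.4465,-.048,.009],wash=[.468,-.191,.004],spacer=[.602,-.217,.011],brk=[.65,.06,.02]).items(): print(n,proj(p,X))
E
```

```text
1.75 [ 0.4697 -0.0255  0.3296] [-0.1267 -0.2183  1.3763  0.0004  1.9854 -1.7232]
{'fov_y': 59.716873627440265, 'cx': 279.0770114988575, 'cy': 206.7164802479342, 'position': array([ 0.392 , -0.0279,  0.4577]), 'orientation': array([[-0.0254,  0.9524,  0.3039],
       [ 0.9997,  0.0238,  0.0091],
       [ 0.0014,  0.3041, -0.9527]])}
bush [260.8685 136.6197]
wash [145.5866 150.7011]
spacer [132.798  251.4561]
brk [338.5895 291.2715]
```

View pics/w1.png

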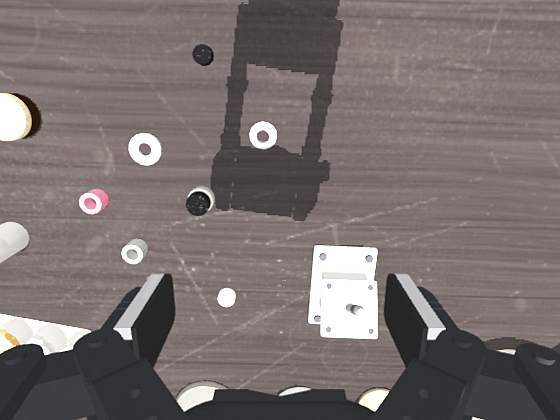

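The wrist view shows everything: bushing (263,135), washer (145,149), spacer (134,251), bracket with stud around (355,310), attar pot (199,202), pink ring (93,201) and white cap (226,298). I'll measure the ring centres and the bracket.

```bash
python3 - <<'E'
from h import *
I=cv2.imread("pics/w1.png")
cv2.imwrite("pics/w1b.png",cv2.resize(I[235:345,295:395],None,fx=5.4,fy=5.4,interpolation=cv2.INTER_CUBIC))
m=np.hstack([cv2.resize(I[y-25:y+25,x-25:x+25],None,fx=5,fy=5,interpolation=cv2.INTER_CUBIC) for x,y in [(263,135),(145,149),(134,251)]])
cv2.imwrite("pics/w1c.png",m)
E
```

```text
(no output)
```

View pics/w1b.png

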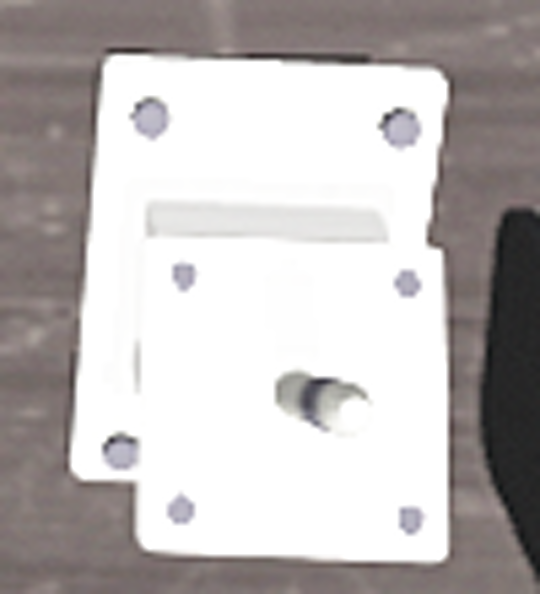

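View pics/w1c.png

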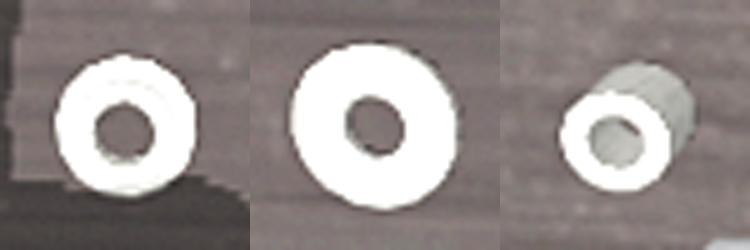

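```bash
python3 - <<'E'
from h import *
p=np.load("w1.npy",allow_pickle=True).item()
c=lambda u,v:(295+u/5.4-.4,235+v/5.4-.4)
S=[c(184,275),c(407,283),c(181,510),c(410,519)]
# foot screws at z=.010
F=[plane(p,c(*u),.010) for u in [(151,118),(400,128),(120,452)]]
print("foot screws",F); d=F[1]-F[0]; print("yaw",np.arctan2(-d[0],d[1])); d=F[2]-F[0]; print("yaw",np.arctan2(d[1],d[0]))
P=[plane(p,S[0],.065),plane(p,S[1],.065)]
# diag intersection
def inter(a,b,c_,d):
    h=lambda q:np.array([*q,1.]); x=np.cross(np.cross(h(a),h(b)),np.cross(h(c_),h(d))); return x[:2]/x[2]
m=inter(S[0],S[3],S[1],S[2]); ft=plane(p,m,.065); print("foot",m,ft)
tip=plane(p,c(352,412),.065+.058*np.cos(np.pi/6)); print("tip",tip, tip-ft, "lean dir", np.arctan2(*(tip-ft)[[1,0]]))
# bracket yaw from plate screws: plate screws near/far edge y direction: heights .065 -/+ a sin30
for a in (.02,.025,.03):
    lo=[plane(p,u,.065-a*.5) for u in S[:2]]; hi=[plane(p,u,.065+a*.5) for u in S[2:]]
    print(a,lo,hi,np.linalg.norm(lo[1]-lo[0]),np.linalg.norm(hi[1]-hi[0]),np.linalg.norm(hi[0]-lo[0]))
    for e in (lo,hi):
        d=e[1]-e[0]; print("  yaw",np.arctan2(-d[0],d[1]))
I=cv2.imread("pics/w1.png"); g=cv2.cvtColor(I,cv2.COLOR_BGR2GRAY)
for n,x,y,z,th in [("bush",263,135,.002,200),("wash",145,149,.006,200),("spacer top",131,253,.022,215)]:
    r=22; mk=(g[y-r:y+r,x-r:x+r]>th).astype(np.uint8)
    cs,_=cv2.findContours(mk,cv2.RETR_EXTERNAL,cv2.CHAIN_APPROX_NONE); k=max(cs,key=cv2.contourArea)
    e=cv2.fitEllipse(k); u=(e[0][0]+x-r,e[0][1]+y-r); X=plane(p,u,z); print(n,u,e[1],X, "diam mm",np.array(e[1])/K(p)[0]*np.linalg.norm(X-p["position"])*1000)
E
```

```text
foot screws [array([0.6035, 0.0365, 0.01  ]), array([0.6047, 0.0987, 0.01  ]), array([0.7002, 0.0343, 0.01  ])]
yaw -0.01918995099044033
yaw -0.022978115587927745
foot [349.2878 307.7815] [0.6462 0.0659 0.065 ]
tip [0.6173 0.0656 0.1152] [-0.0289 -0.0003  0.0502] lean dir -3.130293575679252
0.02 [array([0.6216, 0.0401, 0.055 ]), array([0.6224, 0.0915, 0.055 ])] [array([0.6705, 0.04  , 0.075 ]), array([0.6716, 0.0924, 0.075 ])] 0.05147097748115406 0.05240466442490037 0.05278457261561428
  yaw -0.015704049711016962
  yaw -0.0216361523619106
0.025 [array([0.623 , 0.0405, 0.0525]), array([0.6238, 0.0923, 0.0525])] [array([0.6686, 0.0396, 0.0775]), array([0.6698, 0.0916, 0.0775])] 0.05179053645157803 0.0520623042116405 0.05201546920781315
  yaw -0.01570404971101796
  yaw -0.02163615236191156
0.03 [array([0.6245, 0.0409, 0.05  ]), array([0.6253, 0.093 , 0.05  ])] [array([0.6668, 0.0391, 0.08  ]), array([0.6679, 0.0908, 0.08  ])] 0.05211009542200196 0.05171994399838063 0.05193799076851643
  yaw -0.01570404971101683
  yaw -0.021636152361910386
bush (262.80272483825684, 134.7143211364746) (26.54068374633789, 27.17833709716797) [ 0.445 -0.046  0.002] diam mm [33.308  34.1083]
wash (144.37552070617676, 148.71646308898926) (30.164588928222656, 33.383358001708984) [ 0.4652 -0.1916  0.006 ] diam mm [40.0709 44.3467]
spacer top (131.72269248962402, 253.80029678344727) (18.36611557006836, 21.27581214904785) [ 0.6002 -0.2141  0.022 ] diam mm [25.9811 30.0973]
```

Everything agrees: the tip minus foot vector is (-29, 0, 50) mm as it must be, the part diameters match, and the bracket yaw is about -0.02. Next I go above the spacer.

```bash
python3 - <<'E'
from h import *
print(toTool([0.601,-0.215,0.12]))
E
```

```text
[-126.3041 -194.1896  209.7887]
```

carry_out:
  motion:
    - {"travel": [-20,-40,10],"twist": 0.045,"grip": 75}
    - {"travel": [-45,-75,40],"twist": 0.045,"grip": 65}
    - {"travel": [-65,-105,70],"twist": 0.045,"grip": 60}
    - {"travel": [-85,-135,105],"twist": 0.045,"grip": 60}
    - {"travel": [-105,-165,140],"twist": 0.045,"grip": 60}
    - {"travel": [-126,-190,175],"twist": 0.045,"grip": 60}
    - {"travel": [-126,-190,205],"twist": 0.045,"grip": 60}
    - {"travel": [-126,-190,210],"twist": 0.045,"grip": 60}
    - {"travel": [-126,-190,210],"twist": 0.045,"grip": 60}
    - {"travel": [-126,-190,210],"twist": 0.045,"grip": 60}

```text
t: 2.8
tcp_pos: [0.602, -0.21, 0.1235]
tcp_rot: [[-1.0, 0.015, 0.004], [0.015, 1.0, -0.001], [-0.004, -0.001, -1.0]]
contact_force: [0.3, 0.6, 0.8]
opening: 0.0601
```

```bash
cat > look.py <<'E'
from h import *
import sys
def look(name,cam="wrist"):
    s=bot.sense(); p=bot.camera_params(cam); I=bot.camera(cam); cv2.imwrite(f"pics/{name}.png",I); np.save(f"{name}.npy",p,allow_pickle=True)
    print("t",s["t"],"tcp",s["tcp_pos"],"y",s["tcp_rot"][:,1],"op",s["opening"],"F",s["contact_force"]); return s,p,I
if __name__=="__main__":
    for a in sys.argv[1:]:
        c,n=a.split(":"); look(n,c)
E
python3 look.py wrist:w2
```

```text
t 2.8 tcp [ 0.602  -0.21    0.1235] y [ 0.0151  0.9999 -0.0013] op 0.06012403961846795 F [0.3169 0.5736 0.7841]
```

View pics/w2.png

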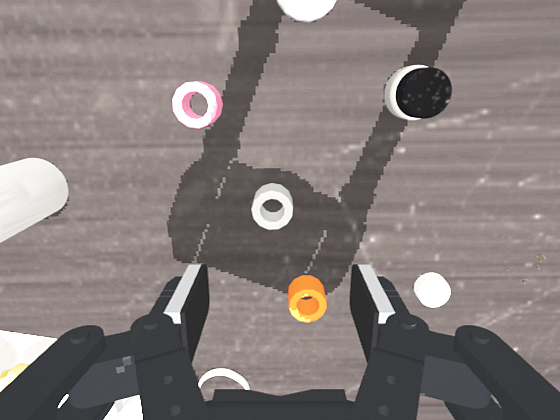

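The grey spacer's top ring is at (272,206), the orange ring at (307,298) is beyond it and must stay, and the pads are at about (190,300) and (370,300). I'll refine the spacer.

```bash
python3 - <<'E'
from h import *
p=np.load("w2.npy",allow_pickle=True).item(); I=cv2.imread("pics/w2.png"); g=cv2.cvtColor(I,cv2.COLOR_BGR2GRAY)
x,y,r=272,207,28
for th in (190,215,230):
    mk=(g[y-r:y+r,x-r:x+r]>th).astype(np.uint8)
    cs,_=cv2.findContours(mk,cv2.RETR_CCOMP,cv2.CHAIN_APPROX_NONE)
    for k in cs:
        if cv2.contourArea(k)<100: continue
        e=cv2.fitEllipse(k);u=(e[0][0]+x-r,e[0][1]+y-r);X=plane(p,u,.022); print(th,u,X,np.array(e[1])/K(p)[0]*np.linalg.norm(X-p["position"])*1000, toTool(X))
E
```

```text
190 (272.0762577056885, 206.36455154418945) [ 0.5978 -0.2149  0.022 ] [26.3755 29.9854] [  4.8279  -4.4637 101.9694]
190 (272.1382713317871, 205.20128059387207) [ 0.5969 -0.2148  0.022 ] [ 9.3778 14.0568] [  5.6324  -4.4181 101.9655]
215 (271.8307476043701, 209.39941596984863) [ 0.5999 -0.2151  0.022 ] [25.0776 26.2687] [  2.7212  -4.6385 101.9799]
215 (271.7924995422363, 209.67690658569336) [ 0.6    -0.2151  0.022 ] [15.5879 16.5559] [  2.528   -4.6649 101.9809]
230 (271.85529136657715, 209.6329345703125) [ 0.6    -0.2151  0.022 ] [24.6407 26.1254] [  2.5586  -4.6233 101.9807]
230 (271.9165840148926, 209.85380935668945) [ 0.6002 -0.215   0.022 ] [16.2159 16.9003] [  2.4048  -4.5837 101.9814]
```

carry_out:
  motion:
    - {"travel": [0,0,0],"twist": 0,"grip": 60}
    - {"travel": [0,0,0],"twist": 0,"grip": 60}

```text
t: 3.05
tcp_pos: [0.6016, -0.2109, 0.1224]
tcp_rot: [[-1.0, 0.016, 0.003], [0.016, 1.0, -0.001], [-0.003, -0.001, -1.0]]
contact_force: [-0.5, -0.9, 0.2]
opening: 0.06
```

carry_out:
  motion:
    - {"travel": [2,0,30],"twist": 0,"grip": 60}
    - {"travel": [2,0,60],"twist": 0,"grip": 60}
    - {"travel": [2,0,60],"twist": 0,"grip": 60}
    - {"travel": [2,0,60],"twist": 0,"grip": 60}
    - {"travel": [2,0,60],"twist": 0,"grip": 60}

```text
t: 3.55
tcp_pos: [0.6001, -0.2114, 0.0628]
tcp_rot: [[-1.0, 0.017, 0.003], [0.017, 1.0, -0.001], [-0.003, -0.001, -1.0]]
contact_force: [0.6, -0.9, -0.1]
opening: 0.0603
```

carry_out:
  motion:
    - {"travel": [0,0,0],"twist": 0,"grip": 60}
    - {"travel": [0,0,0],"twist": 0,"grip": 60}
    - {"travel": [0,0,0],"twist": 0,"grip": 60}

```text
t: 3.85
tcp_pos: [0.5994, -0.2111, 0.0612]
tcp_rot: [[-1.0, 0.017, 0.001], [0.017, 1.0, -0.0], [-0.001, -0.0, -1.0]]
contact_force: [-0.2, 0.4, -0.0]
opening: 0.0601
```

carry_out:
  motion:
    - {"travel": [-0.5,-4,20],"twist": 0,"grip": 60}
    - {"travel": [-0.5,-4,37],"twist": 0,"grip": 60}
    - {"travel": [-0.5,-4,37],"twist": 0,"grip": 60}
    - {"travel": [-0.5,-4,37],"twist": 0,"grip": 60}

```text
t: 4.25
tcp_pos: [0.5989, -0.2146, 0.0224]
tcp_rot: [[-1.0, 0.017, -0.002], [0.017, 1.0, 0.001], [0.002, 0.001, -1.0]]
contact_force: [0.5, -0.3, 0.5]
opening: 0.0604
```

```bash
python3 look.py wrist:w3
```

```text
t 4.25 tcp [ 0.5989 -0.2146  0.0224] y [0.0168 0.9999 0.0008] op 0.06036150747245032 F [ 0.4566 -0.3127  0.5339]
```

View pics/w3.png

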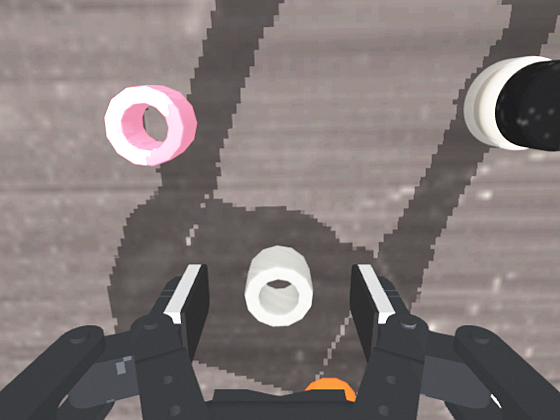

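The spacer's top ring is at (279,297), centred between the pads at about (190,295) and (372,295). I close on it.

carry_out:
  motion:
    - {"travel": [0,0,0],"twist": 0,"grip": 20}
    - {"travel": [0,0,0],"twist": 0,"grip": 20}
    - {"travel": [0,0,0],"twist": 0,"grip": 20}
    - {"travel": [0,0,0],"twist": 0,"grip": 20}
    - {"travel": [0,0,0],"twist": 0,"grip": 20}
    - {"travel": [0,0,0],"twist": 0,"grip": 20}
  newtons: 30

```text
t: 4.9
tcp_pos: [0.6, -0.2151, 0.0245]
tcp_rot: [[-1.0, 0.017, 0.002], [0.017, 1.0, -0.001], [-0.002, -0.001, -1.0]]
contact_force: [-1.1, 0.5, 5.0]
opening: 0.0263
```

carry_out:
  motion:
    - {"travel": [0,0,-30],"twist": 0,"grip": 20}
    - {"travel": [0,0,-70],"twist": 0,"grip": 20}
    - {"travel": [0,0,-115],"twist": 0,"grip": 20}
    - {"travel": [0,0,-145],"twist": 0,"grip": 20}
    - {"travel": [0,0,-145],"twist": 0,"grip": 20}

```text
t: 5.4
tcp_pos: [0.6013, -0.2158, 0.1748]
tcp_rot: [[-1.0, 0.017, 0.009], [0.017, 1.0, -0.004], [-0.009, -0.004, -1.0]]
contact_force: [0.1, -0.8, -0.0]
opening: 0.026
```

```bash
python3 look.py wrist:w4; python3 -c "
from h import *
s=bot.sense()
print(toTool([0.6173,0.0656,0.1152]),s['joints'])"
```

```text
t 5.4 tcp [ 0.6013 -0.2158  0.1748] y [ 0.0168  0.9999 -0.0038] op 0.02596352686321977 F [ 0.1192 -0.8071 -0.0298]
[-11.7936 281.3969  55.5705] [-0.3978  0.1864  1.2574 -0.0001  1.6925 -1.9517]
```

View pics/w4.png

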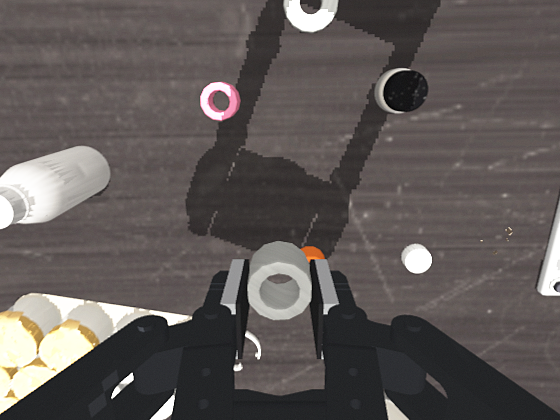

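```bash
python3 - <<'E'
from h import *
p=np.load("w4.npy",allow_pickle=True).item(); I=cv2.imread("pics/w4.png"); g=cv2.cvtColor(I,cv2.COLOR_BGR2GRAY)
cv2.imwrite("pics/w4c.png",cv2.resize(I[220:350,210:350],None,fx=5,fy=5,interpolation=cv2.INTER_CUBIC))
s=bot.sense(); R=s["tcp_rot"];t=s["tcp_pos"]
for uv in [(279,289),(279,247)]:
    o,d=ray(p,uv); o=R.T@(o-t)*1000; d=R.T@d
    for z in (0,2.5,5,24.5): print(uv,z,o+d*(z-o[2])/d[2])
E
```

```text
(279, 289) 0 [-0.3551 -0.6583  0.    ]
(279, 289) 2.5 [-1.8407 -0.6616  2.5   ]
(279, 289) 5 [-3.3264 -0.6649  5.    ]
(279, 289) 24.5 [-14.9148  -0.6907  24.5   ]
(279, 247) 0 [18.2964 -0.652   0.    ]
(279, 247) 2.5 [17.1661 -0.6552  2.5   ]
(279, 247) 5 [16.0357 -0.6584  5.    ]
(279, 247) 24.5 [ 7.2191 -0.6832 24.5   ]
```

View pics/w4c.png

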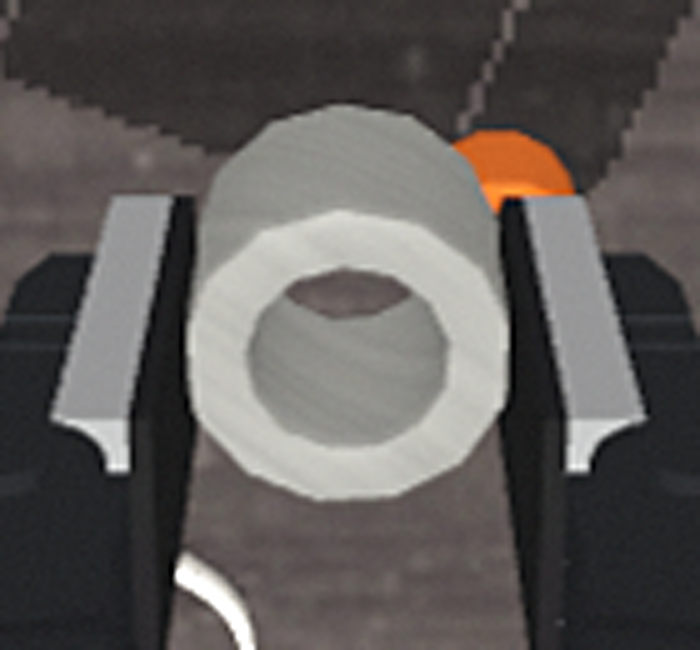

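The spacer is held upright at (279,291) between the pads, with the hole clear. I carry it to a spot just beyond the stud so both show in one view.

carry_out:
  motion:
    - {"travel": [-5,35,-5],"twist": 0,"grip": 20}
    - {"travel": [-15,75,-5],"twist": 0,"grip": 20}
    - {"travel": [-25,115,-5],"twist": 0,"grip": 20}
    - {"travel": [-35,155,-5],"twist": 0,"grip": 20}
    - {"travel": [-45,195,-5],"twist": 0,"grip": 20}
    - {"travel": [-50,235,0],"twist": 0,"grip": 20}
    - {"travel": [-55,265,5],"twist": 0,"grip": 20}
    - {"travel": [-55,280,8],"twist": 0,"grip": 20}
    - {"travel": [-55,280,8],"twist": 0,"grip": 20}
    - {"travel": [-55,280,8],"twist": 0,"grip": 20}

```text
t: 6.45
tcp_pos: [0.6587, 0.063, 0.1592]
tcp_rot: [[-1.0, 0.017, -0.002], [0.017, 1.0, -0.001], [0.002, -0.001, -1.0]]
contact_force: [0.2, -0.2, -0.5]
opening: 0.0258
```

carry_out:
  motion:
    - {"travel": [0,0,0],"twist": 0,"grip": 20}
    - {"travel": [0,0,0],"twist": 0,"grip": 20}
    - {"travel": [0,0,0],"twist": 0,"grip": 20}

```text
t: 6.75
tcp_pos: [0.6593, 0.0628, 0.1607]
tcp_rot: [[-1.0, 0.018, 0.001], [0.018, 1.0, -0.0], [-0.001, -0.0, -1.0]]
contact_force: [0.1, 0.5, -0.3]
opening: 0.0259
```

```bash
python3 look.py wrist:w5 scene:s5 side:d5; python3 - <<'E'
import cv2
for n,b in (("s5",(160,60,320,220)),("d5",(200,80,360,240))):
    I=cv2.imread(f"pics/{n}.png"); x0,y0,x1,y1=b
    cv2.imwrite(f"pics/{n}c.png",cv2.resize(I[y0:y1,x0:x1],None,fx=3.75,fy=3.75,interpolation=cv2.INTER_CUBIC))
E
```

```text
t 6.75 tcp [0.6593 0.0628 0.1607] y [ 0.0184  0.9998 -0.0001] op 0.025915606721184623 F [ 0.0591  0.4963 -0.2995]
t 6.8 tcp [0.6593 0.0631 0.1606] y [ 0.0181  0.9998 -0.0001] op 0.026094235480228472 F [-0.1759 -0.4811 -1.2241]
t 6.85 tcp [0.6592 0.0633 0.1606] y [ 0.0179  0.9998 -0.    ] op 0.02614468077572025 F [ 0.2134  0.0367 -1.3594]
```

View pics/w5.png

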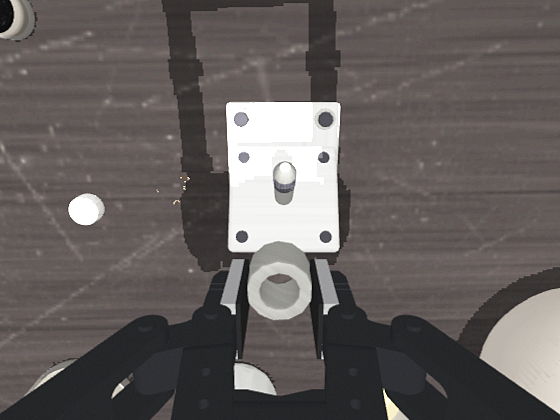

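View pics/s5c.png

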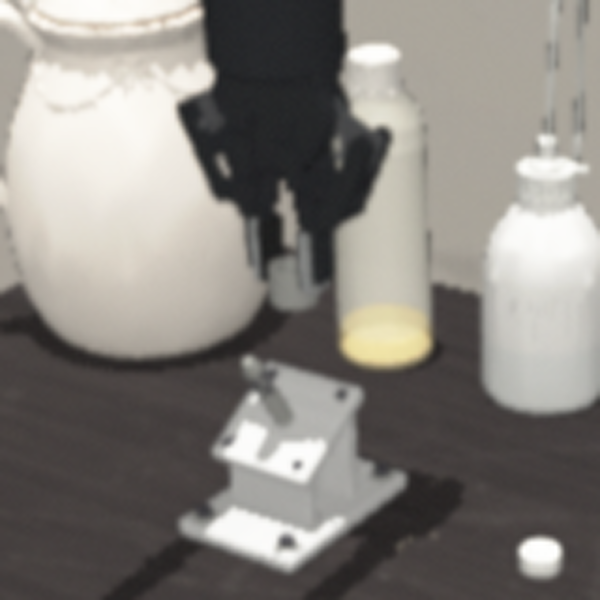

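View pics/d5c.png

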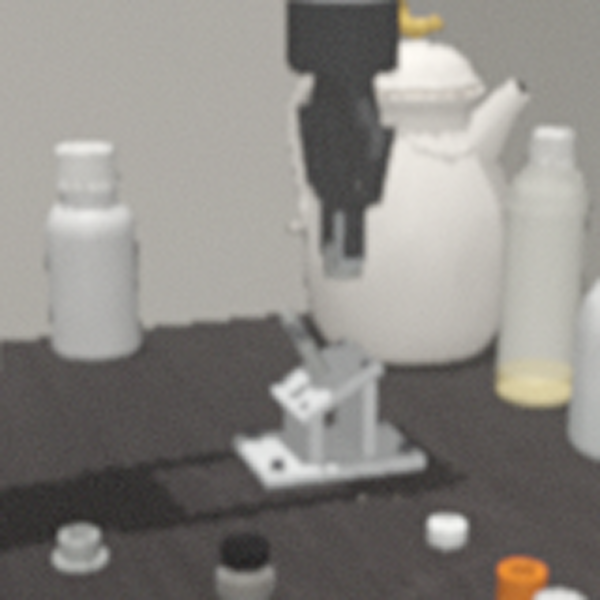

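The wrist view shows the stud tip near (286,165), plate screws at (244,157), (323,157), (242,237) and (325,237), and the held spacer at (279,291). The bracket sits clear below the spacer in the scene and side views. I compute the alignment.

```bash
python3 - <<'E'
from h import *
I=cv2.imread("pics/w5.png")
cv2.imwrite("pics/w5c.png",cv2.resize(I[140:250,225:345],None,fx=5,fy=5,interpolation=cv2.INTER_CUBIC))
g=cv2.cvtColor(I,cv2.COLOR_BGR2GRAY)
def cen(x,y,r=8):
    w=np.clip(190-g[y-r:y+r+1,x-r:x+r+1].astype(float),0,None); yy,xx=np.mgrid[-r:r+1,-r:r+1]; return (x+(w*xx).sum()/w.sum(),y+(w*yy).sum()/w.sum())
S=[cen(244,157),cen(323,157),cen(242,237),cen(325,237)]; print(S)
p=np.load("w5.npy",allow_pickle=True).item()
h=lambda q:np.array([*q,1.]); x=np.cross(np.cross(h(S[0]),h(S[3])),np.cross(h(S[1]),h(S[2]))); m=x[:2]/x[2]
print("foot",m,plane(p,m,.065)); print("tip pred px",proj(p,plane(p,m,.065)+[-.029,.0006,.0502]))
a=.026
P=[plane(p,u,z) for u,z in zip(S,[.065-a/2]*2+[.065+a/2]*2)]; print(P)
for i in (0,2): d=P[i+1]-P[i]; print("yaw",np.arctan2(-d[0],d[1]),np.linalg.norm(d))
E
```

```text
[(np.float64(243.43421052631578), np.float64(156.95160570918821)), (np.float64(323.64576198630135), np.float64(157.3738227739726)), (np.float64(241.44042960619433), np.float64(236.24119557072683)), (np.float64(325.17442650807135), np.float64(236.48436703483432))]
foot [283.4762 195.9123] [0.646  0.0657 0.065 ]
tip pred px [285.0845 167.0156]
[array([0.6229, 0.0401, 0.052 ]), array([0.6242, 0.0923, 0.052 ]), array([0.6678, 0.0391, 0.078 ]), array([0.669 , 0.0911, 0.078 ])]
yaw -0.024171248848792126 0.05223883238047745
yaw -0.022174850641350635 0.052013249791066356
```

View pics/w5c.png

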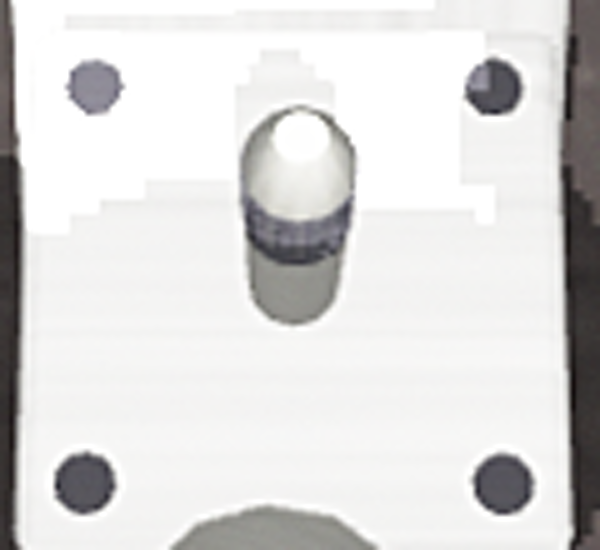

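carry_out:
  motion:
    - {"travel": [20,1,0],"twist": 0,"grip": 20}
    - {"travel": [43,3,0],"twist": 0,"grip": 20}
    - {"travel": [43,3,5],"twist": 0,"grip": 20}
    - {"travel": [43,3,10],"twist": 0,"grip": 20}
    - {"travel": [43,3,10],"twist": 0,"grip": 20}
    - {"travel": [43,3,10],"twist": 0,"grip": 20}
  newtons: 25

```text
t: 7.5
tcp_pos: [0.6166, 0.0677, 0.1497]
tcp_rot: [[-1.0, 0.017, -0.001], [0.017, 1.0, -0.0], [0.001, -0.0, -1.0]]
contact_force: [0.5, -1.1, -0.0]
opening: 0.0258
```

```bash
python3 look.py wrist:w6 scene:s6 side:d6; python3 - <<'E'
import cv2,numpy as np
L=[]
for n,b in (("s6",(190,110,290,220)),("d6",(240,120,340,230)),("w6",(200,200,360,376))):
    I=cv2.imread(f"pics/{n}.png"); x0,y0,x1,y1=b
    L.append(cv2.resize(I[y0:y1,x0:x1],(260,286),interpolation=cv2.INTER_CUBIC))
cv2.imwrite("pics/m6.png",np.hstack(L))
E
```

```text
t 7.5 tcp [0.6166 0.0677 0.1497] y [ 0.017   0.9999 -0.0001] op 0.02578541143181801 F [ 0.5433 -1.1172 -0.0229]
t 7.55 tcp [0.6166 0.0677 0.15  ] y [ 0.0169  0.9999 -0.0001] op 0.025584675209501022 F [ 0.0827 -0.105  -0.2814]
t 7.6 tcp [0.6166 0.0677 0.1502] y [ 0.017   0.9999 -0.    ] op 0.02610406948755572 F [ 0.6553 -0.593  -0.0695]
```

View pics/m6.png

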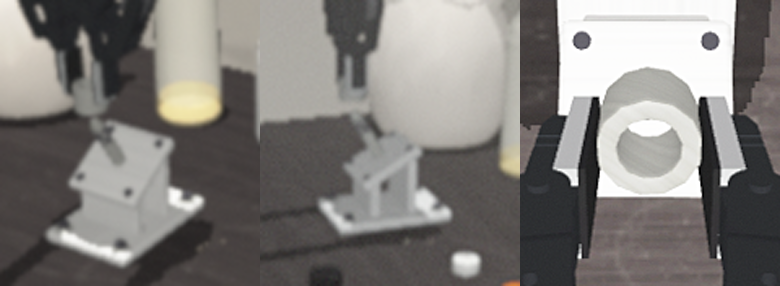

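The spacer sits just above the stud tip in both outside views. I lower it in small steps and watch the force.

carry_out:
  motion:
    - {"travel": [0,0,5],"twist": 0,"grip": 20}
    - {"travel": [0,0,10],"twist": 0,"grip": 20}
    - {"travel": [0,0,13],"twist": 0,"grip": 20}
    - {"travel": [0,0,13],"twist": 0,"grip": 20}
    - {"travel": [0,0,13],"twist": 0,"grip": 20}
  newtons: 20

```text
t: 8.15
tcp_pos: [0.6161, 0.0678, 0.1372]
tcp_rot: [[-1.0, 0.017, -0.0], [0.017, 1.0, -0.0], [0.0, -0.0, -1.0]]
contact_force: [-0.2, 0.1, -0.5]
opening: 0.0259
```

carry_out:
  motion:
    - {"travel": [0,0,1],"twist": 0,"grip": 20}
    - {"travel": [0,0,2],"twist": 0,"grip": 20}
    - {"travel": [0,0,3],"twist": 0,"grip": 20}
    - {"travel": [0,0,4],"twist": 0,"grip": 20}
    - {"travel": [0,0,4],"twist": 0,"grip": 20}

```text
t: 8.65
tcp_pos: [0.6169, 0.0676, 0.1341]
tcp_rot: [[-1.0, 0.017, 0.002], [0.017, 1.0, -0.0], [-0.002, -0.0, -1.0]]
contact_force: [2.4, -1.4, 2.6]
opening: 0.0262
```

```bash
cat > m.py <<'E'
import sys
from look import *
n=sys.argv[1]; L=[]
for c,k,b in (("scene","s",(190,110,290,220)),("side","d",(240,120,340,230)),("wrist","w",(200,200,360,376))):
    _,_,I=look(k+n,c); x0,y0,x1,y1=b
    L.append(cv2.resize(I[y0:y1,x0:x1],(260,286),interpolation=cv2.INTER_CUBIC))
cv2.imwrite(f"pics/m{n}.png",np.hstack(L))
E
python3 m.py 7
```

```text
t 8.65 tcp [0.6169 0.0676 0.1341] y [ 0.017   0.9999 -0.0002] op 0.026199656960536055 F [ 2.3706 -1.3771  2.6026]
t 8.7 tcp [0.6169 0.0676 0.1341] y [ 0.0169  0.9999 -0.0002] op 0.025752264254596702 F [ 3.2399 -1.675   3.4883]
t 8.75 tcp [0.6169 0.0676 0.134 ] y [ 0.017   0.9999 -0.0002] op 0.025918693741286813 F [ 3.5005 -1.2121  4.4956]
```

View pics/m7.png

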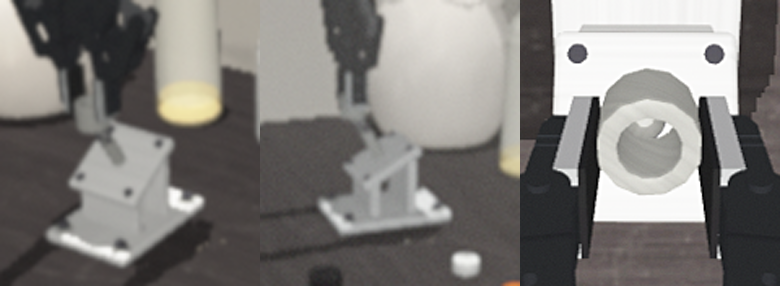

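The tip now shows inside the spacer's hole (wrist crop (648,125)), and the contact is at the far lower rim as planned: +x and +z at about 3–4 N. I press on straight down so the tube tilts onto the stud.

carry_out:
  motion:
    - {"travel": [0,0,1],"twist": 0,"grip": 20}
    - {"travel": [0,0,2],"twist": 0,"grip": 20}
    - {"travel": [0,0,3],"twist": 0,"grip": 20}
    - {"travel": [0,0,4],"twist": 0,"grip": 20}
    - {"travel": [0,0,4],"twist": 0,"grip": 20}

```text
t: 9.3
tcp_pos: [0.6176, 0.0674, 0.1311]
tcp_rot: [[-1.0, 0.017, 0.005], [0.017, 1.0, -0.0], [-0.005, -0.0, -1.0]]
contact_force: [4.0, -1.9, 6.2]
opening: 0.026
```

```bash
python3 m.py 8
```

```text
t 9.3 tcp [0.6176 0.0674 0.1311] y [ 0.0172  0.9999 -0.0003] op 0.025977188613943117 F [ 4.0137 -1.8871  6.2189]
t 9.35 tcp [0.6176 0.0674 0.1311] y [ 0.0172  0.9999 -0.0004] op 0.026077245739258962 F [ 4.5012 -1.4297  7.3077]
t 9.4 tcp [0.6176 0.0675 0.1311] y [ 0.0172  0.9999 -0.0004] op 0.026112998854718284 F [ 5.5596 -1.7859  6.8375]
```

View pics/m8.png

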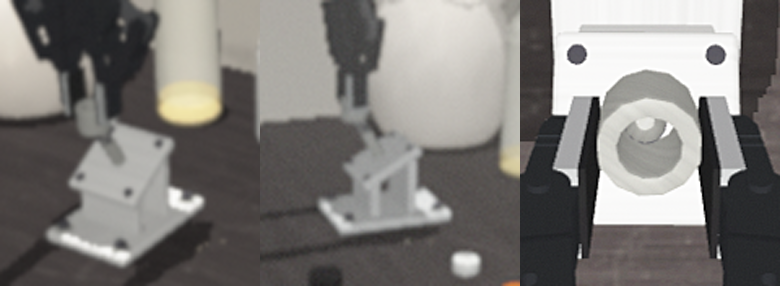

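carry_out:
  motion:
    - {"travel": [0,0,1],"twist": 0,"grip": 20}
    - {"travel": [0,0,2],"twist": 0,"grip": 20}
    - {"travel": [0,0,3],"twist": 0,"grip": 20}
    - {"travel": [0,0,4],"twist": 0,"grip": 20}
    - {"travel": [0,0,5],"twist": 0,"grip": 20}
    - {"travel": [0,0,5],"twist": 0,"grip": 20}

```text
t: 10.05
tcp_pos: [0.6177, 0.0675, 0.1262]
tcp_rot: [[-1.0, 0.017, 0.005], [0.017, 1.0, -0.0], [-0.005, -0.0, -1.0]]
contact_force: [5.1, -1.9, 6.2]
opening: 0.0258
```

```bash
python3 m.py 9
```

```text
t 10.05 tcp [0.6177 0.0675 0.1262] y [ 0.0171  0.9999 -0.0002] op 0.025827082797642207 F [ 5.1096 -1.929   6.2448]
t 10.1 tcp [0.6177 0.0675 0.1262] y [ 0.0171  0.9999 -0.0002] op 0.02611184485045802 F [ 4.9118 -1.7711  7.1937]
t 10.15 tcp [0.6177 0.0676 0.1262] y [ 0.0171  0.9999 -0.0001] op 0.026010674622972525 F [ 5.2477 -1.3141  7.4494]
```

View pics/m9.png

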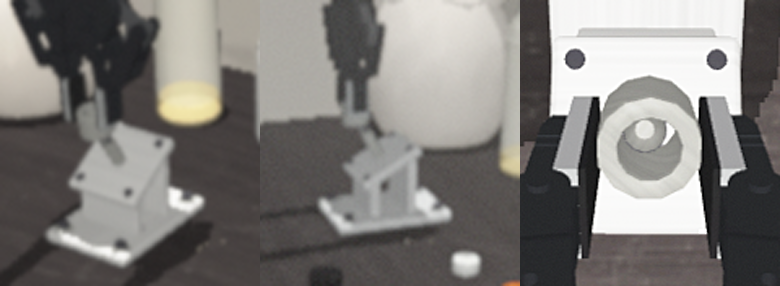

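The spacer is tilting onto the stud, with the tip at crop (648,130) near the hole centre and a steady force of about 8 N. Now I follow the stud axis.

carry_out:
  motion:
    - {"travel": [0,0,1.5],"twist": 0,"grip": 20}
    - {"travel": [-0.5,0,3],"twist": 0,"grip": 20}
    - {"travel": [-1.2,0,4.5],"twist": 0,"grip": 20}
    - {"travel": [-2,0,6],"twist": 0,"grip": 20}
    - {"travel": [-3,0,8],"twist": 0,"grip": 20}
    - {"travel": [-3,0,8],"twist": 0,"grip": 20}

```text
t: 10.8
tcp_pos: [0.6211, 0.0674, 0.1183]
tcp_rot: [[-1.0, 0.017, 0.006], [0.017, 1.0, -0.0], [-0.006, -0.0, -1.0]]
contact_force: [6.7, -0.9, 6.2]
opening: 0.0259
```

```bash
python3 m.py 10
```

```text
t 10.8 tcp [0.6211 0.0674 0.1183] y [ 0.0172  0.9999 -0.0003] op 0.0259002865214081 F [ 6.6587 -0.9343  6.2399]
t 10.85 tcp [0.6212 0.0674 0.1182] y [ 0.0172  0.9999 -0.0002] op 0.025967780950668574 F [ 6.8591 -1.7361  6.0085]
t 10.9 tcp [0.6212 0.0674 0.1182] y [ 0.0172  0.9999 -0.0002] op 0.02629334353518178 F [ 7.0251 -2.2478  6.0461]
```

View pics/m10.png

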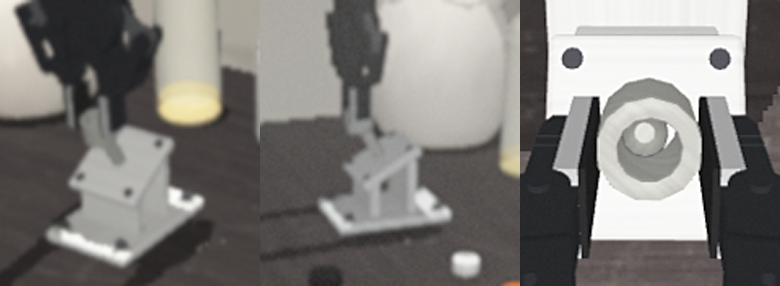

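carry_out:
  motion:
    - {"travel": [-2,0,3],"twist": 0,"grip": 20}
    - {"travel": [-4,0,6],"twist": 0,"grip": 20}
    - {"travel": [-6,0,9],"twist": 0,"grip": 20}
    - {"travel": [-8,0,12.5],"twist": 0,"grip": 20}
    - {"travel": [-10,0,16],"twist": 0,"grip": 20}
    - {"travel": [-12,0,19],"twist": 0,"grip": 20}
    - {"travel": [-12,0,19],"twist": 0,"grip": 20}

```text
t: 11.65
tcp_pos: [0.6314, 0.0669, 0.0981]
tcp_rot: [[-1.0, 0.017, 0.001], [0.017, 1.0, -0.001], [-0.001, -0.001, -1.0]]
contact_force: [1.7, -2.6, 6.5]
opening: 0.0259
```

```bash
python3 m.py 11
```

```text
t 11.65 tcp [0.6314 0.0669 0.0981] y [ 0.0173  0.9998 -0.0011] op 0.025917207636477178 F [ 1.6664 -2.5687  6.5384]
t 11.7 tcp [0.6314 0.0668 0.0981] y [ 0.0173  0.9998 -0.0011] op 0.025936994123195126 F [ 1.128  -2.2715  5.6643]
t 11.75 tcp [0.6314 0.0669 0.0981] y [ 0.0174  0.9998 -0.0011] op 0.02599174164101523 F [ 1.1804 -2.8419  5.2093]
```

View pics/m11.png

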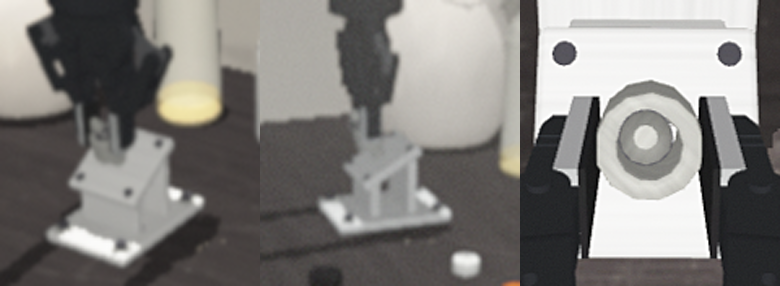

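carry_out:
  motion:
    - {"travel": [-2,0.5,3],"twist": 0,"grip": 20}
    - {"travel": [-3.5,0.5,6],"twist": 0,"grip": 20}
    - {"travel": [-3.5,0.5,6],"twist": 0,"grip": 20}
    - {"travel": [-3.5,0.5,6],"twist": 0,"grip": 45}
    - {"travel": [-3.5,0.5,6],"twist": 0,"grip": 45}
    - {"travel": [-3.5,0.5,6],"twist": 0,"grip": 45}

```text
t: 12.4
tcp_pos: [0.6339, 0.0683, 0.0901]
tcp_rot: [[-1.0, 0.017, -0.002], [0.017, 1.0, 0.0], [0.002, 0.0, -1.0]]
contact_force: [0.2, 0.3, 0.5]
opening: 0.0453
```

```bash
python3 m.py 12
```

```text
t 12.4 tcp [0.6339 0.0683 0.0901] y [0.0165 0.9999 0.0003] op 0.04532522031622711 F [0.1558 0.3221 0.515 ]
t 12.45 tcp [0.6341 0.0683 0.0903] y [0.0165 0.9999 0.0002] op 0.0449297455010564 F [0.1595 0.4547 0.2134]
t 12.5 tcp [0.6342 0.0682 0.0905] y [0.0165 0.9999 0.0001] op 0.04483906947602502 F [ 0.4716 -0.4384  0.4707]
```

View pics/m12.png

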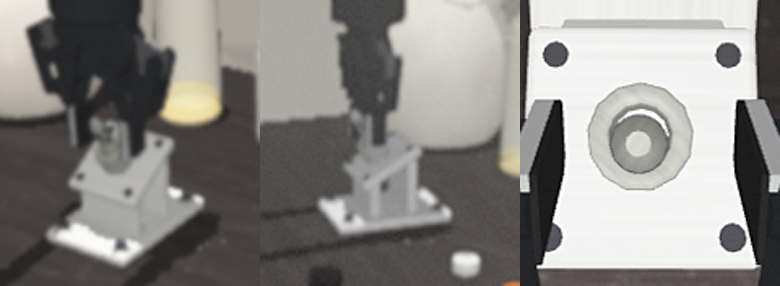

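The spacer is released around the stud. I lift off and check that it is home.

carry_out:
  motion:
    - {"travel": [0,0,-25],"twist": 0,"grip": 60}
    - {"travel": [0,0,-60],"twist": 0,"grip": 60}
    - {"travel": [20,-10,-90],"twist": 0,"grip": 60}
    - {"travel": [40,-30,-100],"twist": 0,"grip": 60}
    - {"travel": [40,-30,-100],"twist": 0,"grip": 60}

```text
t: 13.05
tcp_pos: [0.5939, 0.0372, 0.1949]
tcp_rot: [[-1.0, 0.018, 0.005], [0.018, 1.0, -0.001], [-0.005, -0.001, -1.0]]
contact_force: [1.4, 0.9, 0.4]
opening: 0.0601
```

```bash
python3 look.py wrist:w13; python3 look.py scene:s13 side:d13; python3 - <<'E'
from h import *
p=np.load("w13.npy",allow_pickle=True).item()
foot=np.array([.646,.0658,.065]); ax=np.array([-.5,.0115,.866])
I=cv2.imread("pics/w13.png")
def circ(z,r):
    e1=np.array([.866,-.02,.5]);e2=np.cross(ax,e1); return np.array([proj(p,foot+ax*z+r*(np.cos(t)*e1+np.sin(t)*e2)) for t in np.linspace(0,2*np.pi,60)])
J=cv2.resize(I,None,fx=1,fy=1)
c=proj(p,foot+ax*.01).astype(int); x0,y0=c-60
J=cv2.resize(I[y0:y0+120,x0:x0+120],None,fx=5,fy=5,interpolation=cv2.INTER_CUBIC)
cv2.imwrite("pics/w13r.png",J.copy())
cv2.polylines(J,[((circ(.022,.014)-[x0,y0]+.5)*5).astype(int)],True,(0,0,255),1)
cv2.polylines(J,[((circ(.0,.014)-[x0,y0]+.5)*5).astype(int)],True,(0,255,0),1)
for n,b in (("s13",(190,110,290,220)),("d13",(240,120,340,230))):
    K_=cv2.imread(f"pics/{n}.png"); 
L=[cv2.resize(J,(480,480))]+[cv2.resize(cv2.imread(f"pics/{n}.png")[b[1]:b[3],b[0]:b[2]],(300,480)) for n,b in (("s13",(200,135,275,215)),("d13",(255,145,330,225)))][:1]
cv2.imwrite("pics/w13c.png",np.hstack(L))
E
```

```text
t 13.05 tcp [0.5939 0.0372 0.1949] y [ 0.0183  0.9998 -0.0007] op 0.06009572471927689 F [1.4445 0.8781 0.4072]
t 13.1 tcp [0.5942 0.0381 0.193 ] y [0.0179 0.9998 0.0002] op 0.05990470084622137 F [ 0.3822 -0.2832 -0.8511]
t 13.15 tcp [0.5943 0.0387 0.1914] y [0.0174 0.9998 0.0004] op 0.05994224972080776 F [0.0346 0.8961 0.2588]
```

View pics/w13c.png

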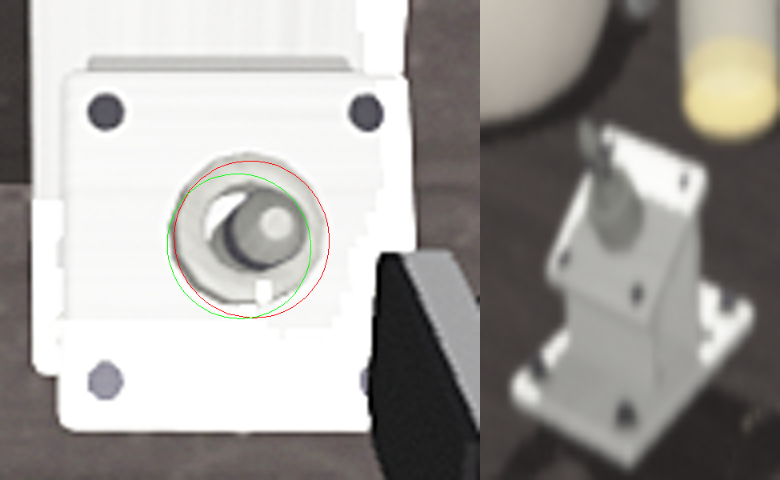

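The spacer sits square and home on the plate. Its outline matches the predicted ring within the hole's play, shifted about 2 mm down-slope. Now the washer.

carry_out:
  motion:
    - {"travel": [20,-38,10],"twist": 0,"grip": 65}
    - {"travel": [40,-76,20],"twist": 0,"grip": 65}
    - {"travel": [60,-114,30],"twist": 0,"grip": 65}
    - {"travel": [80,-152,40],"twist": 0,"grip": 65}
    - {"travel": [100,-190,55],"twist": 0,"grip": 65}
    - {"travel": [124,-228,70],"twist": 0,"grip": 65}
    - {"travel": [124,-232,90],"twist": 0,"grip": 65}
    - {"travel": [124,-232,100],"twist": 0,"grip": 65}
    - {"travel": [124,-232,100],"twist": 0,"grip": 65}
    - {"travel": [124,-232,100],"twist": 0,"grip": 65}
  newtons: 30

```text
t: 14.2
tcp_pos: [0.4669, -0.1902, 0.0912]
tcp_rot: [[-1.0, 0.015, -0.001], [0.015, 1.0, 0.001], [0.001, 0.001, -1.0]]
contact_force: [1.0, 0.3, -0.3]
opening: 0.0646
```

carry_out:
  motion:
    - {"travel": [0,0,0],"twist": 0,"grip": 65}
    - {"travel": [0,0,0],"twist": 0,"grip": 65}

```text
t: 14.4
tcp_pos: [0.4672, -0.1908, 0.0923]
tcp_rot: [[-1.0, 0.015, 0.001], [0.015, 1.0, -0.001], [-0.001, -0.001, -1.0]]
contact_force: [0.4, 0.0, -0.0]
opening: 0.0645
```

```bash
python3 look.py wrist:w14
```

```text
t 14.4 tcp [ 0.4672 -0.1908  0.0923] y [ 0.0154  0.9999 -0.0006] op 0.06446496394983686 F [ 0.3629  0.035  -0.0327]
```

View pics/w14.png

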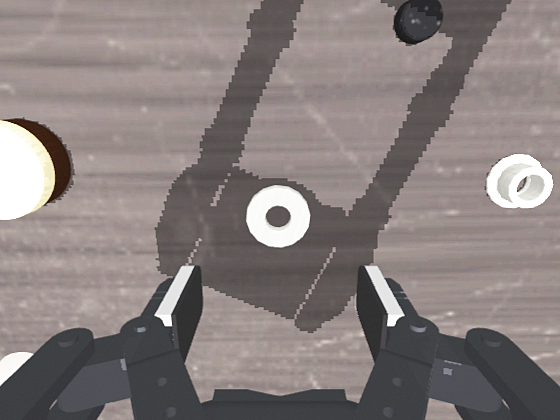

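```bash
python3 - <<'E'
from h import *
s=bot.sense(); R,t=s["tcp_rot"],s["tcp_pos"]; p=bot.camera_params("wrist")
for z in (0,4,8,10,12,14): print(z,[proj(p,t+R@(np.array([x,32.3,z])/1000)) for x in (11,-11)],[proj(p,t+R@(np.array([x,13,z])/1000))[1] for x in (11,-11)])
I=cv2.imread("pics/w14.png"); g=cv2.cvtColor(I,cv2.COLOR_BGR2GRAY)
x,y,r=278,216,40
for th in (190,215,235):
    mk=(g[y-r:y+r,x-r:x+r]>th).astype(np.uint8)
    cs,_=cv2.findContours(mk,cv2.RETR_CCOMP,cv2.CHAIN_APPROX_NONE)
    for k in cs:
        if cv2.contourArea(k)<100: continue
        e=cv2.fitEllipse(k);u=(e[0][0]+x-r,e[0][1]+y-r);q=np.load("w14.npy",allow_pickle=True).item();X=plane(q,u,.008); print(th,u,X,np.array(e[1])/K(q)[0]*np.linalg.norm(X-q["position"])*1000, toTool(X))
cv2.imwrite("pics/w14c.png",cv2.resize(I[240:340,140:420],None,fx=2.8,fy=2.8))
E
```

```text
0 [array([362.7915, 269.9538]), array([359.0342, 318.5048])] [np.float64(269.98920397077814), np.float64(318.542974005474)]
4 [array([360.6017, 265.2455]), array([357.0342, 312.7941])] [np.float64(265.2795420061227), np.float64(312.83080966622134)]
8 [array([358.523 , 260.7763]), array([355.1315, 307.361 ])] [np.float64(260.8091226076509), np.float64(307.3963581785831)]
10 [array([357.5228, 258.6258]), array([354.2145, 304.7423])] [np.float64(258.65800354304423), np.float64(304.77702179262536)]
12 [array([356.5474, 256.5285]), array([353.3191, 302.1858])] [np.float64(256.5601676696259), np.float64(302.21984749823184)]
14 [array([355.5958, 254.4826]), array([352.4448, 299.6892])] [np.float64(254.51365947053247), np.float64(299.7226483989641)]
190 (277.7403907775879, 215.94285583496094) [ 0.4635 -0.1918  0.008 ] [37.3735 38.4269] [ 3.6704 -0.9322 84.2152]
190 (277.7413902282715, 216.0797996520996) [ 0.4636 -0.1918  0.008 ] [13.7975 16.109 ] [ 3.5813 -0.9317 84.2153]
215 (277.7476806640625, 215.9745216369629) [ 0.4635 -0.1918  0.008 ] [37.0693 38.1937] [ 3.6498 -0.9278 84.2152]
215 (277.611026763916, 216.2220916748047) [ 0.4637 -0.1919  0.008 ] [14.272  16.5358] [ 3.4886 -1.012  84.2155]
235 (277.69304275512695, 216.7816925048828) [ 0.464  -0.1918  0.008 ] [35.8321 38.1757] [ 3.1239 -0.962  84.216 ]
235 (277.69284439086914, 217.42961883544922) [ 0.4644 -0.1918  0.008 ] [16.1407 16.7814] [ 2.7012 -0.9627 84.2165]
```

View pics/w14c.png

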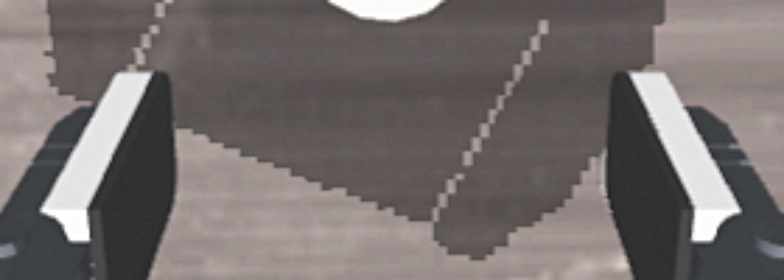

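The washer is centred at (278,216), and the measured diameter of 38 mm and hole of 16 mm fit. The fingertips lie about 8 mm ahead of the TCP at this opening, judging from the pad edge in the picture. I go down.

carry_out:
  motion:
    - {"travel": [1.5,-1,30],"twist": 0,"grip": 62}
    - {"travel": [1.5,-1,60],"twist": 0,"grip": 62}
    - {"travel": [1.5,-1,79],"twist": 0,"grip": 62}
    - {"travel": [1.5,-1,79],"twist": 0,"grip": 62}
    - {"travel": [1.5,-1,79],"twist": 0,"grip": 62}
    - {"travel": [1.5,-1,79],"twist": 0,"grip": 62}

```text
t: 15.05
tcp_pos: [0.4655, -0.1924, 0.0136]
tcp_rot: [[-1.0, 0.017, 0.002], [0.017, 1.0, -0.001], [-0.002, -0.001, -1.0]]
contact_force: [-0.3, 0.1, 0.2]
opening: 0.0622
```

```bash
python3 look.py wrist:w15
```

```text
t 15.05 tcp [ 0.4655 -0.1924  0.0136] y [ 0.0166  0.9999 -0.0007] op 0.06220036198747082 F [-0.2721  0.1326  0.1568]
```

View pics/w15.png

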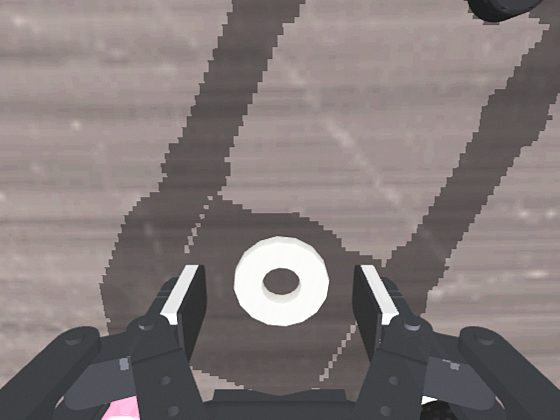

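The washer at (281,281) is centred between the pads. I go 2 mm lower and close.

carry_out:
  motion:
    - {"travel": [1,0,2.5],"twist": 0,"grip": 62}
    - {"travel": [1,0,2.5],"twist": 0,"grip": 62}
    - {"travel": [1,0,2.5],"twist": 0,"grip": 30}
    - {"travel": [1,0,2.5],"twist": 0,"grip": 30}
    - {"travel": [1,0,2.5],"twist": 0,"grip": 30}
    - {"travel": [1,0,2.5],"twist": 0,"grip": 30}
    - {"travel": [1,0,2.5],"twist": 0,"grip": 30}
    - {"travel": [1,0,2.5],"twist": 0,"grip": 30}
  newtons: 30

```text
t: 15.9
tcp_pos: [0.4654, -0.1926, 0.0128]
tcp_rot: [[-1.0, 0.017, 0.004], [0.017, 1.0, -0.001], [-0.004, -0.001, -1.0]]
contact_force: [-1.9, 0.8, 12.4]
opening: 0.0385
```

carry_out:
  motion:
    - {"travel": [0,0,-20],"twist": 0,"grip": 30}
    - {"travel": [0,0,-60],"twist": 0,"grip": 30}
    - {"travel": [0,0,-105],"twist": 0,"grip": 30}
    - {"travel": [0,0,-150],"twist": 0,"grip": 30}
    - {"travel": [0,0,-150],"twist": 0,"grip": 30}
    - {"travel": [0,0,-150],"twist": 0,"grip": 30}

```text
t: 16.5
tcp_pos: [0.4644, -0.1925, 0.1613]
tcp_rot: [[-1.0, 0.017, 0.003], [0.017, 1.0, -0.001], [-0.003, -0.001, -1.0]]
contact_force: [0.6, 0.4, -1.5]
opening: 0.0386
```

```bash
python3 look.py wrist:w16; python3 - <<'E'
from h import *
I=cv2.imread("pics/w16.png")
cv2.imwrite("pics/w16c.png",cv2.resize(I[220:350,200:360],None,fx=5,fy=5,interpolation=cv2.INTER_CUBIC)[:600])
E
```

```text
t 16.5 tcp [ 0.4644 -0.1925  0.1613] y [ 0.0169  0.9999 -0.0014] op 0.03855216669726325 F [ 0.6305  0.3881 -1.526 ]
```

View pics/w16c.png

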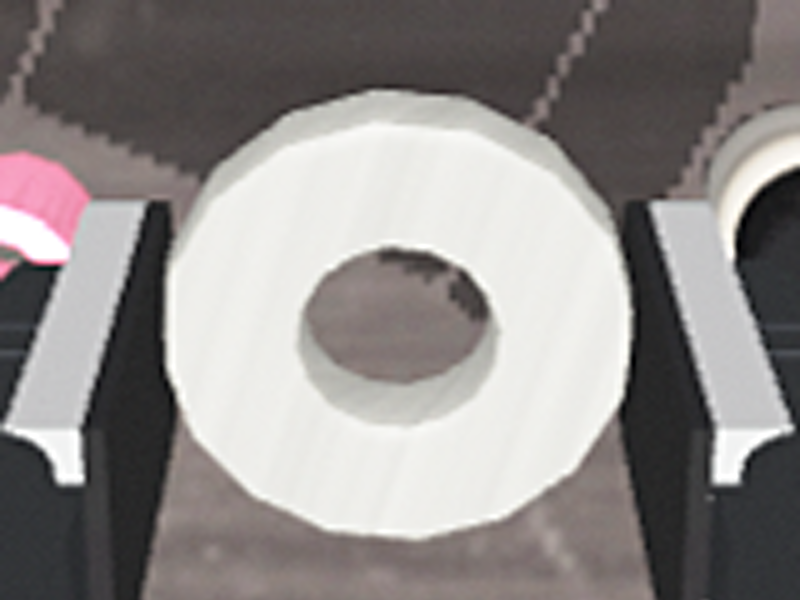

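The washer is held flat, hole at about px (279,287). The tips touched the table lightly (12 N), so its underside lies 12.8 mm ahead of the TCP.

```bash
python3 - <<'E'
from h import *
p=np.load("w16.npy",allow_pickle=True).item(); s=bot.sense(); R,t=s["tcp_rot"],s["tcp_pos"]
for uv in [(279.4,287.0),(279.7,286)]:
    o,d=ray(p,uv); o=R.T@(o-t)*1000; d=R.T@d; print(o+d*(4.8-o[2])/d[2])
print(toTool([.6185,.0664,.150]))
E
```

```text
[-1.1805 -0.5075  4.8   ]
[-0.7098 -0.3827  4.8   ]
[-150.4659  261.081     9.3497]
```

carry_out:
  motion:
    - {"travel": [-20,36,0],"twist": 0,"grip": 30}
    - {"travel": [-42,74,0],"twist": 0,"grip": 30}
    - {"travel": [-64,112,0],"twist": 0,"grip": 30}
    - {"travel": [-86,150,0],"twist": 0,"grip": 30}
    - {"travel": [-108,188,0],"twist": 0,"grip": 30}
    - {"travel": [-130,226,0],"twist": 0,"grip": 30}
    - {"travel": [-145,254,2],"twist": 0,"grip": 30}
    - {"travel": [-149.5,261,5],"twist": 0,"grip": 30}
    - {"travel": [-149.5,261,10],"twist": 0,"grip": 30}
    - {"travel": [-149.5,261,10],"twist": 0,"grip": 30}

```text
t: 17.55
tcp_pos: [0.6164, 0.0653, 0.1472]
tcp_rot: [[-1.0, 0.017, -0.004], [0.017, 1.0, -0.001], [0.004, -0.001, -1.0]]
contact_force: [-0.2, -0.5, -1.0]
opening: 0.0384
```

carry_out:
  motion:
    - {"travel": [0,0,0],"twist": 0,"grip": 30}
    - {"travel": [0,0,0],"twist": 0,"grip": 30}
    - {"travel": [0,0,0],"twist": 0,"grip": 30}

```text
t: 17.85
tcp_pos: [0.6176, 0.0654, 0.1504]
tcp_rot: [[-1.0, 0.018, 0.001], [0.018, 1.0, -0.0], [-0.001, -0.0, -1.0]]
contact_force: [0.9, -0.1, 0.1]
opening: 0.0388
```

```bash
python3 m.py 17
```

```text
t 17.85 tcp [0.6176 0.0654 0.1504] y [ 0.0181  0.9998 -0.    ] op 0.038775232611642084 F [ 0.9041 -0.0621  0.1264]
t 17.9 tcp [0.6177 0.0655 0.1503] y [ 0.0179  0.9998 -0.    ] op 0.03827945114708181 F [-0.0327 -0.1966 -0.3924]
t 17.95 tcp [0.6177 0.0657 0.1503] y [ 0.0176  0.9998 -0.    ] op 0.0384650677728357 F [ 0.274  -0.8543 -1.1414]
```

View pics/m17.png

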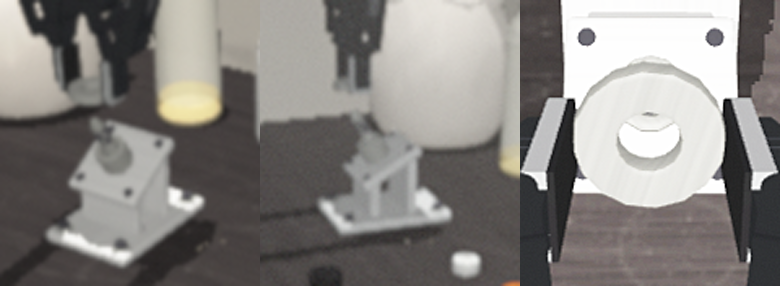

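The washer hovers over the tip, aligned in all three views. I lower it.

carry_out:
  motion:
    - {"travel": [0,1,6],"twist": 0,"grip": 30}
    - {"travel": [0,1,14],"twist": 0,"grip": 30}
    - {"travel": [0,1,22],"twist": 0,"grip": 30}
    - {"travel": [0,1,22],"twist": 0,"grip": 30}
    - {"travel": [0,1,22],"twist": 0,"grip": 30}
  newtons: 20

```text
t: 18.5
tcp_pos: [0.6174, 0.0673, 0.1271]
tcp_rot: [[-1.0, 0.017, -0.001], [0.017, 1.0, -0.0], [0.001, -0.0, -1.0]]
contact_force: [0.2, 0.5, -0.6]
opening: 0.0384
```

carry_out:
  motion:
    - {"travel": [0,0,1.5],"twist": 0,"grip": 30}
    - {"travel": [0,0,3],"twist": 0,"grip": 30}
    - {"travel": [0,0,4.5],"twist": 0,"grip": 30}
    - {"travel": [0,0,6],"twist": 0,"grip": 30}
    - {"travel": [0,0,6],"twist": 0,"grip": 30}

```text
t: 19.0
tcp_pos: [0.6183, 0.0672, 0.1223]
tcp_rot: [[-1.0, 0.017, 0.002], [0.017, 1.0, -0.0], [-0.002, -0.0, -1.0]]
contact_force: [1.5, -1.3, 0.4]
opening: 0.0383
```

```bash
python3 m.py 18
```

```text
t 19.0 tcp [0.6183 0.0672 0.1223] y [ 0.0169  0.9999 -0.0001] op 0.03833746536813201 F [ 1.5301 -1.2692  0.4373]
t 19.05 tcp [0.6182 0.0672 0.1224] y [ 0.0169  0.9999 -0.0001] op 0.038288100547916856 F [ 2.5244 -0.5289  1.6708]
t 19.1 tcp [0.6182 0.0672 0.1224] y [ 0.0169  0.9999 -0.    ] op 0.03868328187982897 F [ 2.7245 -0.5737  1.3257]
```

View pics/m18.png

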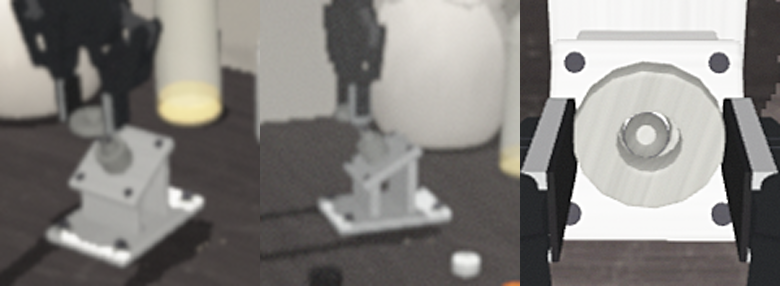

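The stud tip is in the washer's hole (wrist crop (648,135)) and just touching. I press down, then along the axis.

carry_out:
  motion:
    - {"travel": [0,0,1.5],"twist": 0,"grip": 30}
    - {"travel": [0,0,3],"twist": 0,"grip": 30}
    - {"travel": [-0.5,0,5],"twist": 0,"grip": 30}
    - {"travel": [-1.5,0,7],"twist": 0,"grip": 30}
    - {"travel": [-2.5,0,9],"twist": 0,"grip": 30}
    - {"travel": [-2.5,0,9],"twist": 0,"grip": 30}

```text
t: 19.75
tcp_pos: [0.6218, 0.0669, 0.1145]
tcp_rot: [[-1.0, 0.017, 0.005], [0.017, 1.0, -0.0], [-0.005, -0.0, -1.0]]
contact_force: [5.1, -0.6, 5.3]
opening: 0.0383
```

```bash
python3 m.py 19
```

```text
t 19.75 tcp [0.6218 0.0669 0.1145] y [ 0.0172  0.9999 -0.0003] op 0.038286640067578225 F [ 5.0597 -0.5744  5.3341]
t 19.8 tcp [0.6218 0.0669 0.1145] y [ 0.0172  0.9999 -0.0003] op 0.03825992203076805 F [ 5.984  -1.9944  4.8422]
t 19.85 tcp [0.6219 0.0669 0.1145] y [ 0.0171  0.9999 -0.0003] op 0.03847955291397213 F [ 5.9036 -2.4474  3.8232]
```

View pics/m19.png

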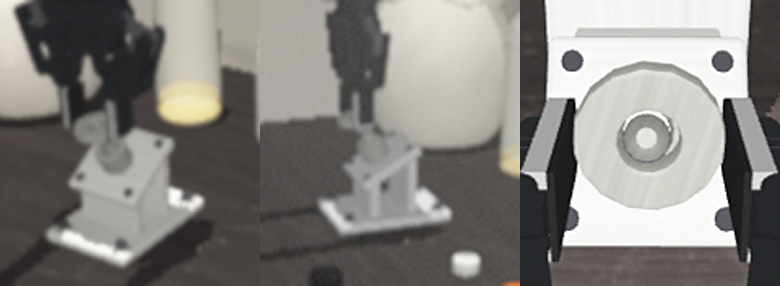

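carry_out:
  motion:
    - {"travel": [-1,0,2],"twist": 0,"grip": 30}
    - {"travel": [-2,0,4],"twist": 0,"grip": 30}
    - {"travel": [-3,0,6],"twist": 0,"grip": 30}
    - {"travel": [-4.2,0,8],"twist": 0,"grip": 30}
    - {"travel": [-5.5,0,10],"twist": 0,"grip": 30}
    - {"travel": [-6.5,0,12],"twist": 0,"grip": 30}
    - {"travel": [-6.5,0,12],"twist": 0,"grip": 30}

```text
t: 20.6
tcp_pos: [0.6285, 0.0668, 0.1027]
tcp_rot: [[-1.0, 0.017, 0.006], [0.017, 1.0, -0.0], [-0.006, -0.0, -1.0]]
contact_force: [6.0, -0.9, 5.8]
opening: 0.0381
```

```bash
python3 m.py 20
```

```text
t 20.6 tcp [0.6285 0.0668 0.1027] y [ 0.0172  0.9999 -0.0003] op 0.038110365030005394 F [ 5.956  -0.8946  5.755 ]
t 20.65 tcp [0.6286 0.0668 0.1027] y [ 0.0172  0.9999 -0.0003] op 0.038444794318760515 F [ 6.4075 -1.4042  5.8657]
t 20.7 tcp [0.6286 0.0668 0.1027] y [ 0.0172  0.9999 -0.0003] op 0.038126107657151735 F [ 6.4156 -1.9566  6.0436]
```

View pics/m20.png

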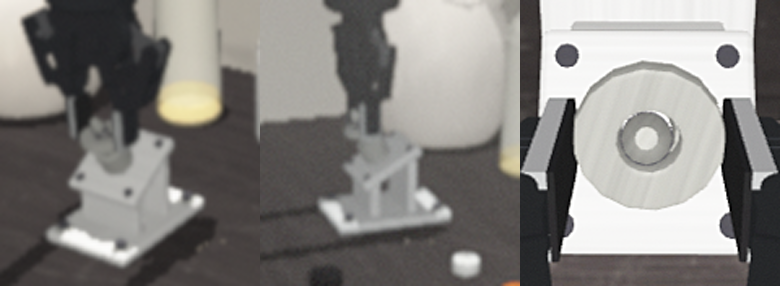

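carry_out:
  motion:
    - {"travel": [-1,0,2],"twist": 0,"grip": 30}
    - {"travel": [-2.5,0,4.5],"twist": 0,"grip": 30}
    - {"travel": [-2.5,0,4.5],"twist": 0,"grip": 30}
    - {"travel": [-2.5,0,4.5],"twist": 0,"grip": 60}
    - {"travel": [-2.5,0,4.5],"twist": 0,"grip": 60}
    - {"travel": [-2.5,0,4.5],"twist": 0,"grip": 60}

```text
t: 21.35
tcp_pos: [0.6285, 0.0672, 0.0952]
tcp_rot: [[-1.0, 0.017, -0.002], [0.017, 1.0, 0.0], [0.002, 0.0, -1.0]]
contact_force: [0.2, 0.3, -0.3]
opening: 0.0599
```

```bash
python3 m.py 21
```

```text
t 21.35 tcp [0.6285 0.0672 0.0952] y [0.0166 0.9999 0.0001] op 0.059859556572423214 F [ 0.2399  0.3131 -0.266 ]
t 21.4 tcp [0.6286 0.0672 0.0953] y [0.0166 0.9999 0.    ] op 0.060208200461986036 F [-1.1118  0.2444 -0.3384]
t 21.45 tcp [0.6287 0.0672 0.0955] y [ 0.0167  0.9999 -0.    ] op 0.05997791618169139 F [ 0.3296 -0.4666  0.3659]
```

View pics/m21.png

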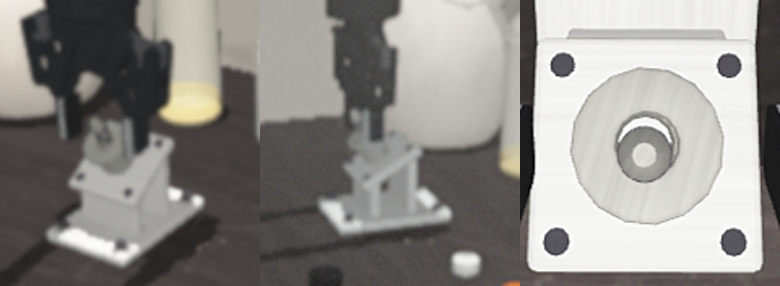

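The washer is released and has dropped squarely onto the spacer. I lift off and check it.

carry_out:
  motion:
    - {"travel": [0,0,-25],"twist": 0,"grip": 60}
    - {"travel": [0,0,-60],"twist": 0,"grip": 60}
    - {"travel": [20,-10,-90],"twist": 0,"grip": 60}
    - {"travel": [45,-30,-100],"twist": 0,"grip": 60}
    - {"travel": [45,-30,-100],"twist": 0,"grip": 60}

```text
t: 22.0
tcp_pos: [0.583, 0.0364, 0.1999]
tcp_rot: [[-1.0, 0.018, 0.005], [0.018, 1.0, -0.001], [-0.005, -0.001, -1.0]]
contact_force: [0.3, 0.4, 0.3]
opening: 0.0601
```

```bash
cat > chk.py <<'E'
from look import *
import sys
n=sys.argv[1]
foot=np.array([.646,.0658,.065]); ax=np.array([-.5,.0115,.866]); e1=np.array([.866,-.02,.5]);e2=np.cross(ax,e1)
off=float(sys.argv[2]) if len(sys.argv)>2 else -.002
rings=eval(sys.argv[3])
L=[]
for cam,k,h in (("wrist","w",60),("scene","s",30),("side","d",30)):
    s,p,I=look(k+n,cam)
    c=proj(p,foot+ax*.025).astype(int); x0,y0=c-h; x0=max(x0,0);y0=max(y0,0); f=260/(2*h)
    J=cv2.resize(I[y0:y0+2*h,x0:x0+2*h],(390,390),interpolation=cv2.INTER_CUBIC); f=390/(2*h)
    J2=J.copy()
    for z,r in rings:
        q=np.array([proj(p,foot+ax*z+e1*off+r*(np.cos(t)*e1+np.sin(t)*e2)) for t in np.linspace(0,2*np.pi,60)])
        cv2.polylines(J2,[((q-[x0,y0]+.5)*f).astype(int)],True,(0,0,255),1)
    L.append(np.vstack([J,J2])[:, :])
M=np.hstack(L); cv2.imwrite(f"pics/k{n}.png",cv2.resize(M,(800,533)))
E
python3 chk.py 22 -.002 "[(.030,.020),(.022,.020)]"
```

```text
t 22.0 tcp [0.583  0.0364 0.1999] y [ 0.0182  0.9998 -0.0007] op 0.06013652034355514 F [0.256  0.3688 0.3021]
t 22.05 tcp [0.5835 0.0372 0.1981] y [0.018  0.9998 0.0001] op 0.06037930959267803 F [-0.0391  0.9531 -1.0341]
t 22.1 tcp [0.5836 0.0377 0.1967] y [0.0174 0.9998 0.0003] op 0.06002181424390888 F [-0.8489  0.0234 -0.2824]
```

View pics/k22.png

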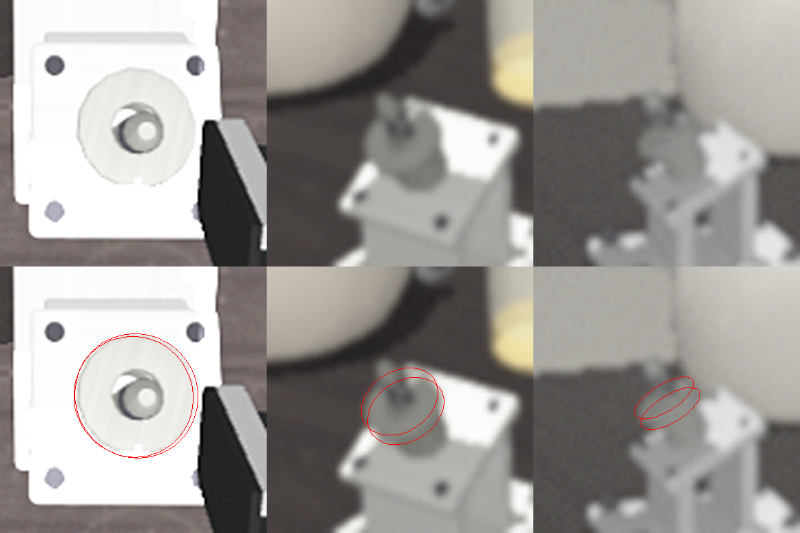

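The washer lies square on the spacer, and in all three views its outline matches the predicted home position. Now the bushing.

carry_out:
  motion:
    - {"travel": [35,-22,10],"twist": 0,"grip": 60}
    - {"travel": [70,-44,25],"twist": 0,"grip": 60}
    - {"travel": [105,-66,50],"twist": 0,"grip": 60}
    - {"travel": [137,-87,75],"twist": 0,"grip": 60}
    - {"travel": [137,-87,97],"twist": 0,"grip": 60}
    - {"travel": [137,-87,97],"twist": 0,"grip": 60}
    - {"travel": [137,-87,97],"twist": 0,"grip": 60}
    - {"travel": [137,-87,97],"twist": 0,"grip": 60}
  newtons: 30

```text
t: 22.95
tcp_pos: [0.4465, -0.0465, 0.1006]
tcp_rot: [[-1.0, 0.016, 0.001], [0.016, 1.0, -0.0], [-0.001, -0.0, -1.0]]
contact_force: [0.1, 0.9, -0.9]
opening: 0.0602
```

```bash
python3 look.py wrist:w23; python3 - <<'E'
from h import *
I=cv2.imread("pics/w23.png"); p=np.load("w23.npy",allow_pickle=True).item(); g=cv2.cvtColor(I,cv2.COLOR_BGR2GRAY)
x,y=proj(p,[.446,-.047,.01]).astype(int); r=40; print(x,y)
mk=(g[y-r:y+r,x-r:x+r]>170).astype(np.uint8)
cs,_=cv2.findContours(mk,cv2.RETR_CCOMP,cv2.CHAIN_APPROX_NONE)
for k in cs:
    if cv2.contourArea(k)<100: continue
    e=cv2.fitEllipse(k);u=(e[0][0]+x-r,e[0][1]+y-r)
    for z in (.004,.018): X=plane(p,u,z); print(z,u,X,np.array(e[1])/K(p)[0]*np.linalg.norm(X-p["position"])*1000, toTool(X))
E
```

```text
t 22.95 tcp [ 0.4465 -0.0465  0.1006] y [ 0.0158  0.9999 -0.0001] op 0.060201336047624746 F [ 0.1076  0.8675 -0.9046]
278 217
0.004 (np.float64(279.44601821899414), np.float64(212.11956024169922)) [ 0.4445 -0.0464  0.004 ] [32.2313 32.6567] [ 2.302   0.1063 96.741 ]
0.018 (np.float64(279.44601821899414), np.float64(212.11956024169922)) [ 0.4397 -0.0464  0.018 ] [30.2209 30.6198] [ 7.0226  0.0793 82.7319]
0.004 (np.float64(279.5149383544922), np.float64(215.19287490844727)) [ 0.4466 -0.0464  0.004 ] [10.3975 14.7279] [ 0.1941  0.151  96.745 ]
0.018 (np.float64(279.5149383544922), np.float64(215.19287490844727)) [ 0.4417 -0.0464  0.018 ] [ 9.749  13.8092] [ 5.0462  0.1212 82.7357]
```

View pics/w23.png

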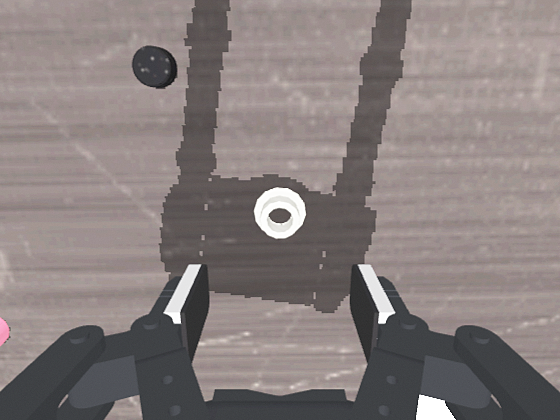

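The bushing's flange is centred at (279,212) with a measured diameter of 32–33 mm, right under the tool. I go down to the barrel and grip it above the flange.

carry_out:
  motion:
    - {"travel": [1,0,30],"twist": 0,"grip": 60}
    - {"travel": [1,0,60],"twist": 0,"grip": 60}
    - {"travel": [1,0,79],"twist": 0,"grip": 60}
    - {"travel": [1,0,79],"twist": 0,"grip": 60}
    - {"travel": [1,0,79],"twist": 0,"grip": 60}
    - {"travel": [1,0,79],"twist": 0,"grip": 60}

```text
t: 23.6
tcp_pos: [0.4457, -0.0469, 0.0224]
tcp_rot: [[-1.0, 0.016, 0.003], [0.016, 1.0, -0.001], [-0.003, -0.001, -1.0]]
contact_force: [-0.5, -0.9, 0.2]
opening: 0.0601
```

```bash
python3 look.py wrist:w24
```

```text
t 23.6 tcp [ 0.4457 -0.0469  0.0224] y [ 0.0164  0.9999 -0.0005] op 0.06007674143269271 F [-0.538  -0.8741  0.2214]
```

View pics/w24.png

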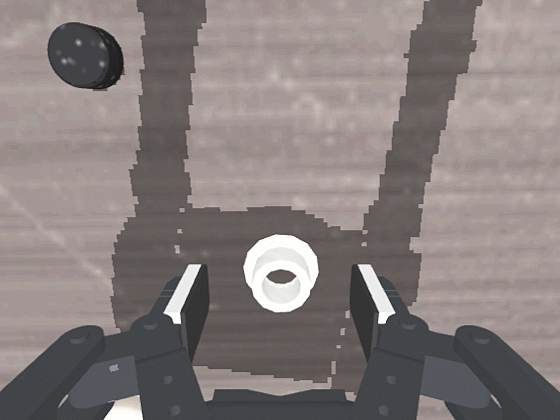

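The bushing's barrel top at (281,286) is centred between the pads. I close and lift.

carry_out:
  motion:
    - {"travel": [0,0,0],"twist": 0,"grip": 15}
    - {"travel": [0,0,0],"twist": 0,"grip": 15}
    - {"travel": [0,0,0],"twist": 0,"grip": 15}
    - {"travel": [0,0,0],"twist": 0,"grip": 15}
    - {"travel": [0,0,0],"twist": 0,"grip": 15}
    - {"travel": [0,0,0],"twist": 0,"grip": 15}
    - {"travel": [0,0,0],"twist": 0,"grip": 15}
  newtons: 30

```text
t: 24.35
tcp_pos: [0.4447, -0.0469, 0.0211]
tcp_rot: [[-1.0, 0.017, 0.001], [0.017, 1.0, -0.0], [-0.001, -0.0, -1.0]]
contact_force: [-1.2, 0.5, 6.1]
opening: 0.0234
```

carry_out:
  motion:
    - {"travel": [0,0,-20],"twist": 0,"grip": 15}
    - {"travel": [0,0,-60],"twist": 0,"grip": 15}
    - {"travel": [0,0,-105],"twist": 0,"grip": 15}
    - {"travel": [0,0,-145],"twist": 0,"grip": 15}
    - {"travel": [0,0,-145],"twist": 0,"grip": 15}
    - {"travel": [0,0,-145],"twist": 0,"grip": 15}

```text
t: 24.95
tcp_pos: [0.4446, -0.0469, 0.1658]
tcp_rot: [[-1.0, 0.017, 0.001], [0.017, 1.0, -0.0], [-0.002, -0.0, -1.0]]
contact_force: [-0.6, 0.8, -1.6]
opening: 0.0229
```

```bash
python3 look.py wrist:w25; python3 - <<'E'
from h import *
I=cv2.imread("pics/w25.png")
cv2.imwrite("pics/w25c.png",cv2.resize(I[220:340,200:360],None,fx=5,fy=5,interpolation=cv2.INTER_CUBIC))
E
```

```text
t 24.95 tcp [ 0.4446 -0.0469  0.1658] y [ 0.0168  0.9999 -0.0003] op 0.022902078449448478 F [-0.5647  0.8197 -1.618 ]
```

View pics/w25c.png

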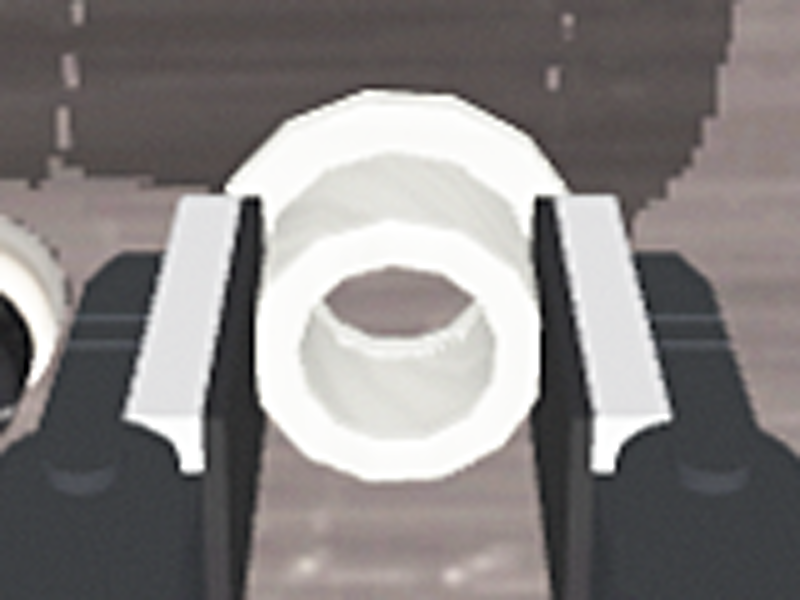

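```bash
python3 - <<'E'
from h import *
p=np.load("w25.npy",allow_pickle=True).item(); s=bot.sense(); R,t=s["tcp_rot"],s["tcp_pos"]
for uv in [(279.8,290.2)]:
    o,d=ray(p,uv); o=R.T@(o-t)*1000; d=R.T@d; q=o+d*(3.1-o[2])/d[2]; print(q)
print(toTool([.619+q[0]/1000,.0672,.155]))
E
```

```text
[-1.396  -0.0741  3.1   ]
[-171.7696  116.9054    8.9839]
```

carry_out:
  motion:
    - {"travel": [-30,20,0],"twist": 0,"grip": 15}
    - {"travel": [-65,44,0],"twist": 0,"grip": 15}
    - {"travel": [-100,68,0],"twist": 0,"grip": 15}
    - {"travel": [-135,92,0],"twist": 0,"grip": 15}
    - {"travel": [-160,110,0],"twist": 0,"grip": 15}
    - {"travel": [-172,117,3],"twist": 0,"grip": 15}
    - {"travel": [-172,117,9],"twist": 0,"grip": 15}
    - {"travel": [-172,117,9],"twist": 0,"grip": 15}
    - {"travel": [-172,117,9],"twist": 0,"grip": 15}
    - {"travel": [-172,117,9],"twist": 0,"grip": 15}

```text
t: 26.0
tcp_pos: [0.6176, 0.0666, 0.1563]
tcp_rot: [[-1.0, 0.018, -0.0], [0.018, 1.0, -0.0], [0.0, -0.0, -1.0]]
contact_force: [-0.4, -0.5, -0.7]
opening: 0.0228
```

```bash
python3 m.py 26
```

```text
t 26.0 tcp [0.6176 0.0666 0.1563] y [ 0.0176  0.9998 -0.0001] op 0.02275744461755896 F [-0.3587 -0.5303 -0.7406]
t 26.05 tcp [0.6178 0.0667 0.1568] y [ 0.0176  0.9998 -0.    ] op 0.02286126628688351 F [ 0.1393 -0.9536  0.7011]
t 26.1 tcp [0.6179 0.0668 0.1569] y [0.0175 0.9998 0.    ] op 0.02303408290600263 F [ 0.8827  0.788  -0.1396]
```

View pics/m26.png

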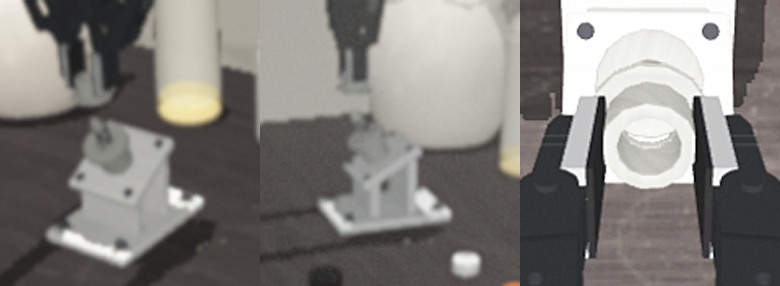

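The bushing is above the tip and aligned. I lower it.

carry_out:
  motion:
    - {"travel": [0,0,6],"twist": 0,"grip": 15}
    - {"travel": [0,0,14],"twist": 0,"grip": 15}
    - {"travel": [0,0,22],"twist": 0,"grip": 15}
    - {"travel": [0,0,22],"twist": 0,"grip": 15}
    - {"travel": [0,0,22],"twist": 0,"grip": 15}
  newtons: 20

```text
t: 26.65
tcp_pos: [0.6179, 0.0673, 0.1336]
tcp_rot: [[-1.0, 0.017, -0.001], [0.017, 1.0, -0.0], [0.001, -0.0, -1.0]]
contact_force: [0.8, 0.0, -1.0]
opening: 0.0228
```

carry_out:
  motion:
    - {"travel": [0,0,1.5],"twist": 0,"grip": 15}
    - {"travel": [0,0,3],"twist": 0,"grip": 15}
    - {"travel": [0,0,4.5],"twist": 0,"grip": 15}
    - {"travel": [0,0,6],"twist": 0,"grip": 15}
    - {"travel": [0,0,6],"twist": 0,"grip": 15}

```text
t: 27.15
tcp_pos: [0.6188, 0.0672, 0.1288]
tcp_rot: [[-1.0, 0.017, 0.002], [0.017, 1.0, -0.0], [-0.002, -0.0, -1.0]]
contact_force: [1.5, -0.3, 1.5]
opening: 0.0233
```

```bash
python3 m.py 27
```

```text
t 27.15 tcp [0.6188 0.0672 0.1288] y [ 0.0168  0.9999 -0.0001] op 0.023292398369499697 F [ 1.4596 -0.264   1.5089]
t 27.2 tcp [0.6187 0.0672 0.1288] y [ 0.0169  0.9999 -0.    ] op 0.022910103675207072 F [ 1.8474 -0.9652  0.3885]
t 27.25 tcp [0.6187 0.0672 0.1288] y [ 0.0169  0.9999 -0.0001] op 0.02276420867009168 F [ 2.6081 -0.6121  1.1728]
```

View pics/m27.png

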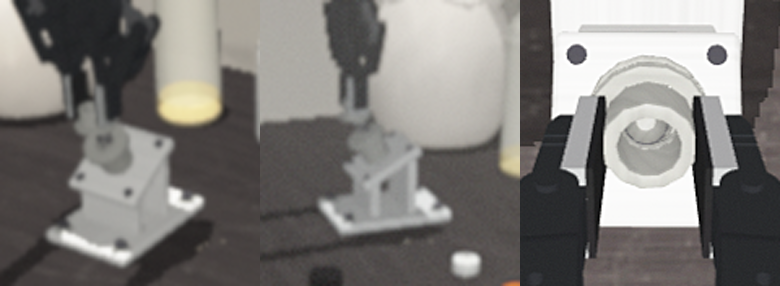

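The tip is in the bore (crop (648,128)) and just touching. I press down, then follow the axis.

carry_out:
  motion:
    - {"travel": [0,0,1.2],"twist": 0,"grip": 15}
    - {"travel": [0,0,2.4],"twist": 0,"grip": 15}
    - {"travel": [0,0,3.6],"twist": 0,"grip": 15}
    - {"travel": [0,0,4.8],"twist": 0,"grip": 15}
    - {"travel": [0,0,6],"twist": 0,"grip": 15}
    - {"travel": [-0.5,0,7.5],"twist": 0,"grip": 15}
    - {"travel": [-0.5,0,7.5],"twist": 0,"grip": 15}

```text
t: 28.0
tcp_pos: [0.6207, 0.067, 0.1233]
tcp_rot: [[-1.0, 0.017, 0.007], [0.017, 1.0, -0.0], [-0.007, -0.0, -1.0]]
contact_force: [6.1, -1.4, 7.2]
opening: 0.0231
```

```bash
python3 m.py 28
```

```text
t 28.0 tcp [0.6207 0.067  0.1233] y [ 0.0171  0.9999 -0.0002] op 0.023082731407244574 F [ 6.1351 -1.3986  7.1617]
t 28.05 tcp [0.6207 0.067  0.1232] y [ 0.0171  0.9999 -0.0002] op 0.022722900854567903 F [ 6.3967 -1.4448  6.5675]
t 28.1 tcp [0.6207 0.067  0.1232] y [ 0.0171  0.9999 -0.0002] op 0.02298075221888609 F [ 6.3383 -0.7619  6.8255]
```

View pics/m28.png

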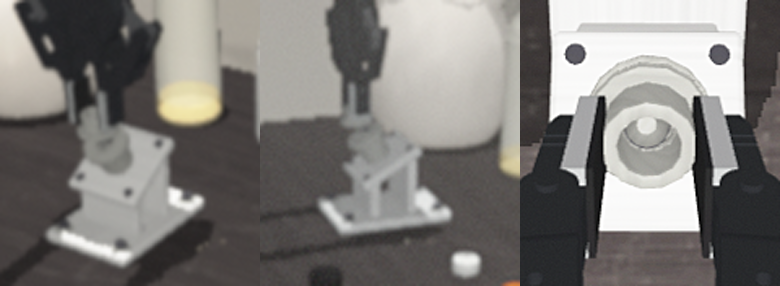

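carry_out:
  motion:
    - {"travel": [0,0,1.2],"twist": 0,"grip": 15}
    - {"travel": [0,0,2.4],"twist": 0,"grip": 15}
    - {"travel": [0,0,3.6],"twist": 0,"grip": 15}
    - {"travel": [-0.5,0,5],"twist": 0,"grip": 15}
    - {"travel": [-1,0,6.5],"twist": 0,"grip": 15}
    - {"travel": [-1,0,6.5],"twist": 0,"grip": 15}

```text
t: 28.75
tcp_pos: [0.6227, 0.0668, 0.1182]
tcp_rot: [[-1.0, 0.017, 0.01], [0.017, 1.0, -0.0], [-0.01, -0.0, -1.0]]
contact_force: [7.8, -1.2, 9.2]
opening: 0.0229
```

```bash
python3 m.py 29
```

```text
t 28.75 tcp [0.6227 0.0668 0.1182] y [ 0.0173  0.9999 -0.0003] op 0.022881055611888912 F [ 7.8175 -1.192   9.1681]
t 28.8 tcp [0.6227 0.0668 0.1181] y [ 0.0174  0.9998 -0.0003] op 0.022933033529905368 F [ 8.122  -2.3077  8.7305]
t 28.85 tcp [0.6227 0.0667 0.1181] y [ 0.0173  0.9998 -0.0003] op 0.022830992452455765 F [ 8.0201 -1.4244 10.4554]
```

View pics/m29.png

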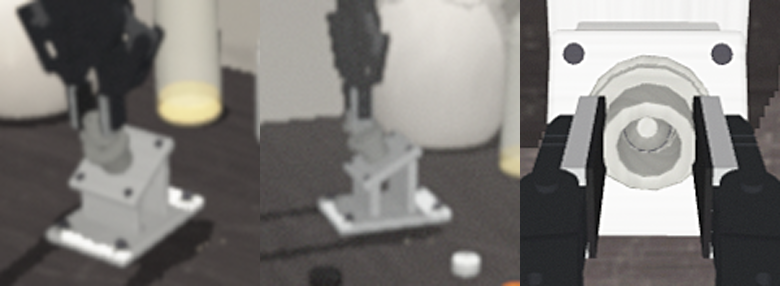

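carry_out:
  motion:
    - {"travel": [0.5,0,1],"twist": 0,"grip": 15}
    - {"travel": [1,0,2],"twist": 0,"grip": 15}
    - {"travel": [1,0,3],"twist": 0,"grip": 15}
    - {"travel": [1,0,4],"twist": 0,"grip": 15}
    - {"travel": [1,0,4],"twist": 0,"grip": 15}

```text
t: 29.4
tcp_pos: [0.6221, 0.0668, 0.1148]
tcp_rot: [[-1.0, 0.017, 0.011], [0.017, 1.0, -0.0], [-0.011, -0.0, -1.0]]
contact_force: [8.2, -2.1, 10.1]
opening: 0.0227
```

```bash
python3 m.py 30; python3 - <<'E'
import cv2,numpy as np
L=[cv2.resize(cv2.imread(f"pics/{n}.png")[b[1]:b[3],b[0]:b[2]],(400,480),interpolation=cv2.INTER_CUBIC) for n,b in (("s30",(210,140,260,200)),("d30",(265,150,315,210)))]
cv2.imwrite("pics/z30.png",np.hstack(L))
E
```

```text
t 29.4 tcp [0.6221 0.0668 0.1148] y [ 0.0174  0.9998 -0.0002] op 0.022720112537602293 F [ 8.1689 -2.1109 10.1456]
t 29.45 tcp [0.6222 0.0668 0.1148] y [ 0.0174  0.9998 -0.0003] op 0.02263974011786076 F [ 7.5842 -1.363  12.2877]
t 29.5 tcp [0.6222 0.0667 0.1148] y [ 0.0174  0.9998 -0.0003] op 0.022951004857147995 F [ 7.5489 -1.9318 11.5081]
```

View pics/m30.png

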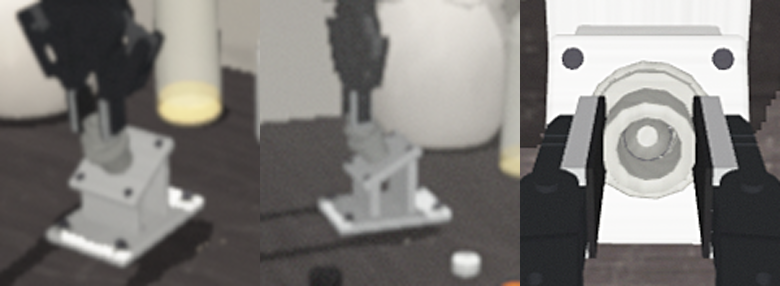

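View pics/z30.png

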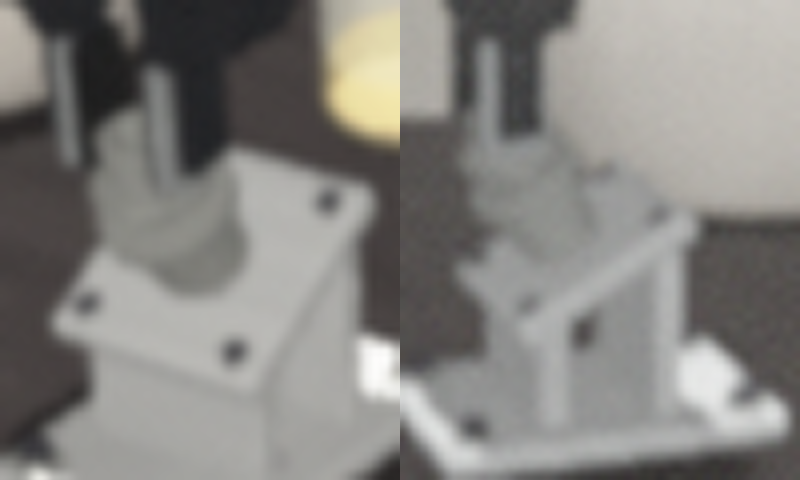

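The bushing has tilted nearly onto the stud axis, with the flange close to the washer and the tip centred in the bore. I go a little further and then let go.

carry_out:
  motion:
    - {"travel": [0,0,1],"twist": 0,"grip": 15}
    - {"travel": [-0.5,0,2],"twist": 0,"grip": 15}
    - {"travel": [-0.5,0,3],"twist": 0,"grip": 15}
    - {"travel": [-0.5,0,3],"twist": 0,"grip": 15}
    - {"travel": [-0.5,0,3],"twist": 0,"grip": 45}
    - {"travel": [-0.5,0,3],"twist": 0,"grip": 45}
    - {"travel": [-0.5,0,3],"twist": 0,"grip": 45}

```text
t: 30.25
tcp_pos: [0.6183, 0.0674, 0.1059]
tcp_rot: [[-1.0, 0.017, -0.003], [0.017, 1.0, 0.0], [0.003, 0.0, -1.0]]
contact_force: [0.6, 0.1, -0.5]
opening: 0.0448
```

```bash
python3 m.py 31
```

```text
t 30.25 tcp [0.6183 0.0674 0.1059] y [0.0166 0.9999 0.    ] op 0.04483113022900442 F [ 0.6319  0.0978 -0.5008]
t 30.3 tcp [0.6184 0.0673 0.106 ] y [ 0.0167  0.9999 -0.    ] op 0.045138401339090556 F [-1.3514 -0.1529  0.3415]
t 30.35 tcp [0.6185 0.0673 0.1061] y [ 0.0167  0.9999 -0.0001] op 0.045095205138299455 F [-0.3588 -0.0936 -0.3224]
```

View pics/m31.png

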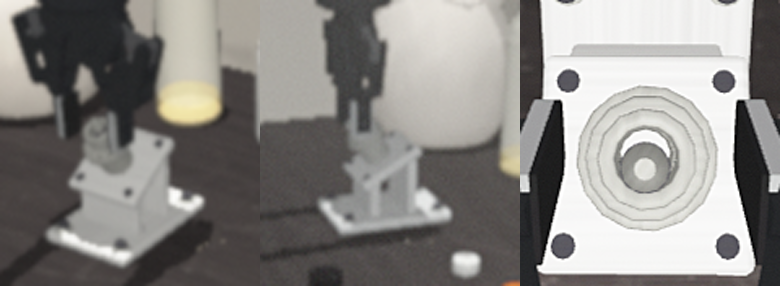

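Let go. The bushing lies concentric on the washer. I lift away and run the final check.

carry_out:
  motion:
    - {"travel": [0,0,-25],"twist": 0,"grip": 60}
    - {"travel": [0,0,-60],"twist": 0,"grip": 60}
    - {"travel": [20,-10,-85],"twist": 0,"grip": 60}
    - {"travel": [50,-30,-90],"twist": 0,"grip": 60}
    - {"travel": [60,-30,-90],"twist": 0,"grip": 60}
    - {"travel": [60,-30,-90],"twist": 0,"grip": 60}

```text
t: 31.0
tcp_pos: [0.558, 0.0383, 0.1975]
tcp_rot: [[-1.0, 0.017, 0.0], [0.017, 1.0, 0.0], [-0.0, 0.0, -1.0]]
contact_force: [0.4, 0.1, 0.1]
opening: 0.0602
```

```bash
python3 chk.py 32 -.002 "[(.048,.0125),(.034,.017),(.030,.020),(.022,.020)]"
```

```text
t 31.0 tcp [0.558  0.0383 0.1975] y [0.0174 0.9998 0.0004] op 0.06020999217394172 F [0.4041 0.1135 0.1248]
t 31.05 tcp [0.5585 0.0385 0.1968] y [0.0169 0.9999 0.0004] op 0.059932650062245046 F [-0.4742  0.1022 -0.1943]
t 31.1 tcp [0.5588 0.0387 0.1964] y [0.0165 0.9999 0.0003] op 0.060330265610999266 F [-0.2538 -0.3737  0.3857]
```

View pics/k32.png

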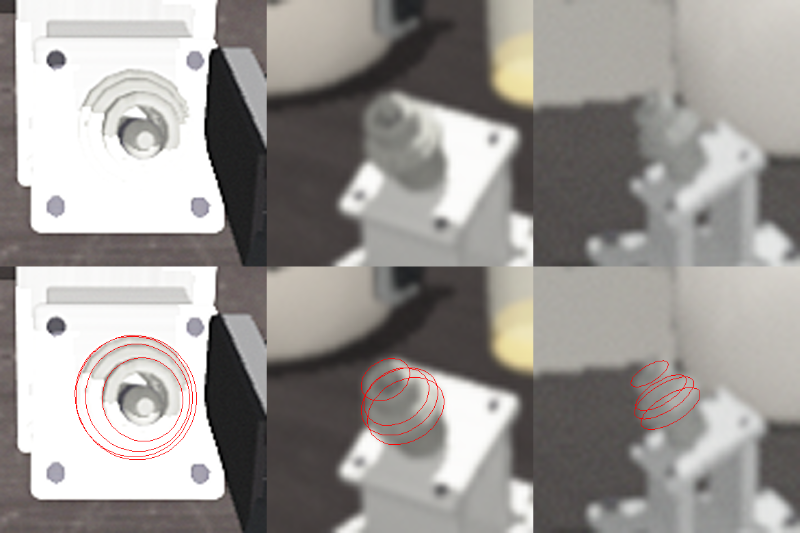

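View pics/s32.png

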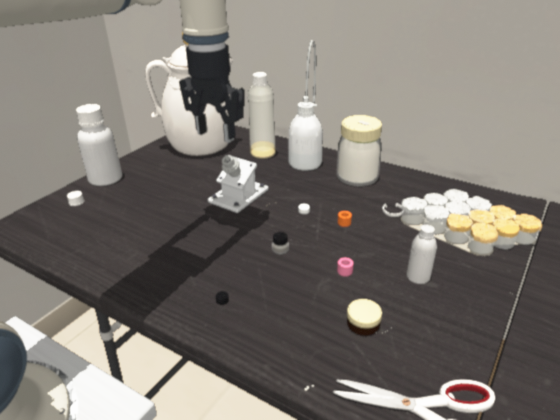

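All three outlines match home. I'll take one oblique close look to rule out small gaps, with the stack at the side of the wrist image.

carry_out:
  motion:
    - {"travel": [-10,-40,0],"twist": 0,"grip": 50}
    - {"travel": [-40,-83,10],"twist": 0,"grip": 50}
    - {"travel": [-70,-85,40],"twist": 0,"grip": 50}
    - {"travel": [-82,-85,66],"twist": 0,"grip": 50}
    - {"travel": [-82,-85,66],"twist": 0,"grip": 50}
    - {"travel": [-82,-85,66],"twist": 0,"grip": 50}

```text
t: 31.75
tcp_pos: [0.6389, -0.0476, 0.1298]
tcp_rot: [[-1.0, 0.016, -0.003], [0.016, 1.0, 0.001], [0.003, 0.001, -1.0]]
contact_force: [-0.5, -0.6, 1.7]
opening: 0.0501
```

```bash
python3 - <<'E'
from look import *
s,p,I=look("w33")
foot=np.array([.646,.0658,.065]); ax=np.array([-.5,.0115,.866]); e1=np.array([.866,-.02,.5]);e2=np.cross(ax,e1)
c=proj(p,foot+ax*.03).astype(int); print(c); x0=min(max(c[0]-70,0),420); y0=max(c[1]-75,0)
J=cv2.resize(I[y0:y0+150,x0:x0+140],None,fx=2.8,fy=3.0*2.8/3,interpolation=cv2.INTER_CUBIC); A=J.copy()
for z,r in [(.048,.0125),(.034,.017),(.030,.020),(.022,.020),(0,.014)]:
    q=np.array([proj(p,foot+ax*z-e1*.002+r*(np.cos(t)*e1+np.sin(t)*e2)) for t in np.linspace(0,2*np.pi,60)])
    cv2.polylines(A,[((q-[x0,y0]+.5)*2.8).astype(int)],True,(0,0,255),1)
cv2.imwrite("pics/k33.png",np.hstack([J,A]))
E
```

```text
t 31.75 tcp [ 0.6389 -0.0476  0.1298] y [0.0162 0.9999 0.0005] op 0.050140919334272525 F [-0.5099 -0.641   1.6699]
[510 235]
```

View pics/k33.png

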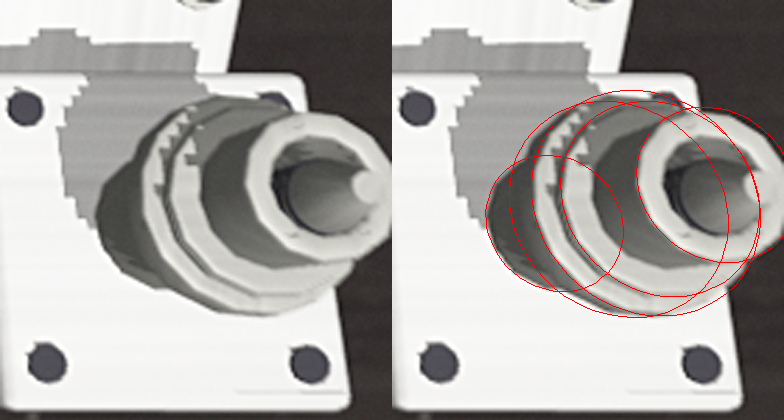

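The close view shows the spacer flat on the plate, the washer on it and the flange against the washer, with no gaps. The predicted home rings lie on the edges. The gripper is clear, so I hand in.

```bash
python3 - <<'E'
from h import *
print(bot.job_done()); s=bot.sense(); print(s["t"],s["contact_force"])
E
```

```text
the job is handed in; nothing more can be done
None
the job is handed in; nothing more can be done
```

The bottle stop is built and handed in. I threaded the grey steel spacer, then the washer, then the bushing onto the leaning stud. Each part was lowered upright, allowed to swing in a light 20 N grip onto the stud's 30° axis, then followed down and let go.

**Last checks:**
- **Seating:** Wrist, scene and side views and an oblique close-up show the spacer flat on the plate, the washer on it and the flange against the washer. There are no visible gaps, and the outlines match the computed home rings within the 2 mm hole play.
- **Surroundings:** The last scene picture shows the jars, the flask and the orange and pink look-alikes standing where they were.
- **Forces and time:** The highest tool force I read was about 14 N while seating the bushing. The fingertips also touched the table at about 12 N when gripping the washer. The job ended at 31.8 s, with the gripper open and clear.

**What disagreed:** Camera estimates of the part positions differed by 2–3 mm between views. I allowed for this when gripping. No check failed.

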